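# Prop open a belt housing and seat its pulley on the key

## Task

Tip the cover of the belt housing right back by its handle, swing the prop rod up out of its clip, and lower the cover gently (never letting it drop) so that the rod's tip sits in the catch under the cover and holds it open. Only then, reaching in under the propped cover, turn the pulley on its shaft until its keyway drops over the key and it sits fully home. Let go of everything with the cover still propped, and leave the spanner, bottle and tin where they are.

Things in the scene. Friction and masses are not known exactly. Their poses are not given: they have to be found in the camera images.
- housing: Orange belt housing of a mower deck, bolted to the table: an open tub 210 (x) x 300 (y) x 88 mm high, walls 7 mm thick, the front (-x) wall only 55 mm high (air inlet above it), floor 8 mm thick. Origin: centre of its underside. +x points to the hinged (far) side, -x is the front, z up. All housing coordinates below are in this frame, in mm.
- cover (a joint): Cover angle in rad: 0 closed, 1.75 tipped right back against its stop (just past upright: it stays there by its own weight). Below about 1.5 it falls shut if let go, unless propped; propped on the rod it stands at about 0.92. Orange plate 205 long x 306 wide x 6 mm, about 0.7 kg, little friction.
- cover_hinge (a point): Middle of the cover's hinge line, at (100, 0, 100) in the housing; the hinge runs along the housing's y, in the plane of the cover's underside.
- handle (a point): Middle of the round black bar handle on the cover: bar 12 mm thick, 100 mm long along the housing's y, standing 44 mm clear (to its centre) above the cover's outer face, 180 mm from the hinge and 25 mm short of the cover's front edge. Being round, it can turn between gripping fingers. The point's frame turns with the cover.
- prop (a joint): Prop rod angle in rad: 0 lying in its clip, growing as it swings up about a y-parallel pivot, towards the vertical; up to 1.5. Stiff pivot (0.16 N m): it stays at whatever angle it is left. In the catch of the propped cover it stands at about 0.93.
- rod_pivot (a point): Pivot of the steel prop rod, at (-80, -105, 60) in the housing, inside the tub near the front and the right (-y) wall. From here the rod, 10 mm thick and 167 mm long to the centre of its ball tip, lies towards +x. A seen-only open-topped clip holds it 115 mm from the pivot.
- rod_tip (a point): Centre of the ball (14 mm) at the free end of the prop rod.
- catch (a point): Seat of the catch on the cover's underside: where the centre of the rod's ball tip comes to rest; 124 mm from the hinge, at y = -105. The catch is a V-shaped channel of two dark steel flaps 24 mm high, 21 mm apart at the cover and about 49 mm at the mouth (measured away from the hinge), which guides the tip in; the rod lightly gives way.
- spin (a joint): Turn of the pulley in rad, about the vertical, counter-clockwise from above positive: 0 when its keyway is over the key; drops in within about 0.1 of it. It starts off to the positive side (about 0.4 to 0.9) and stays where it is turned; range -1.3 to 1.5.
- drop (a joint): Height lost by the pulley in m: 0 resting on top of the key, 0.012 fully home on the key. It drops by its own weight (about 4.5 N) when in line and not held up.
- pulley_top (a point): Centre of the top of the pulley's boss. Aluminium pulley: a grooved disc 100 mm across and 14 mm high, and on it a round boss 48 mm across and 38 mm high, to grip; its top is at 84 mm in the housing before dropping and 72 after. The point's x axis points to the keyway, a dark slot 12 mm wide in the boss's top, running out from the shaft.
- shaft_top (a point): Centre of the top of the upright steel shaft, 20 mm across, at (-20, 35, 92) in the housing; the shaft stands 8 mm out of the boss at first, 20 mm when the pulley is home. The point's x axis (the housing's x) points to the side of the key, 8 mm wide; the key is hidden under the pulley, but a dark groove on the shaft's top shows its direction.
- spanner: Bystander: steel spanner, 190 mm long, lying on the table to the left of the housing; origin: centre of its underside.
- oil: Bystander: grey oil bottle, 64 mm across and 150 mm high, to the right; origin: centre of its underside.
- tin: Bystander: steel tin, 72 mm across and 70 mm high, to the left; origin: centre of its underside.

How it is judged:
By the outcome, as a careful person would: the job done as asked, in the order asked, and still so for the second after the job is handed in, with the robot touching nothing.
It also fails if it takes over 72 s, if anything falls off the work surface, if the arm or the gripper's body presses on something with over 40 N, if the wrist force passes 120 N, or if a joint passes its speed limit or range.

## Robot

A 6-joint arm with a two-finger parallel gripper is mounted at the origin on the work surface. World frame = base frame: x ahead of the robot, y to its left, z up, the work surface at z = 0. Lengths are in m, angles in rad, forces in N, time in s.
With the tool pointing down it reaches from about 0.35 to 0.775 m from the base axis. Payload 5.5 kg.
Tool frame: the origin (TCP) lies at the very end of the fingers, on their centre line; the grasp point (between the pads) lies 19 mm behind it; z points along the fingers, y is the line along which they close (so a half turn about z gives the same grasp; the last joint's range is limited). The gripper opens to 85 mm and grips with 20 to 120 N. Pads are 22 mm wide; open, the fingers measure 114 mm over their backs; the gripper's body (76 mm by 85 mm) begins 54 mm behind the grasp point. The pads swing forward as they close: fully open they stand 13 mm farther back than shut.
Start: joints at [-1.291, 0.313, 0.046, 1.304, 0, 1.431], TCP at [0.234, -0.525, 0.231] pointing down, gripper open.
Joint ranges: [-2.76, 2.76], [-0.86, 1.69], [-1.03, 1.26], [-2.2, 2.34], [-1.47, 1.5], [-3.14, 3.14]. Speed limits (rad/s): [2.57, 2.57, 3.14, 3.14, 3.14, 3.14].

## Interface

Orientations are given as a unit quaternion [w, x, y, z].
In Python, from workcell import env, cams, ticket, spotter gives the robot as it stands.
- The arm moves only by the tool jog_arm, never from a script. Its argument "increments" is a list that holds one entry, the list of rows, each a list of 7 numbers: the shift along the tool's x, y, z in units of 0.25 m (1.0 is 0.25 m), then the turn, a rotation vector about the tool's x, y, z in units of 180 degrees (1.0 is 180 degrees), then the closure in counts, from 0 (fully open) to 255 (shut). A call has 1 to 20 rows; each row shifts and turns the commanded pose from where the row before left it, along the tool's axes as they then stand; what a row does not reach is not made up. A row lasts 1/10 s, in which the tool goes at most 50 mm and 8.59 degrees, less where a joint would pass 70% of its speed; a pose out of reach is approached as far as the arm can. A call with a number of a shift or a turn outside -1 to 1 is refused whole. A call with a gripper value outside its range is refused whole. The fingers move at their own pace and stop on an object; "force" is the grip in N (left out, the last holds). Time passes only in rows, so rows that do not move let the fingers close. It gives the time, the measured TCP pose, the force, the opening and the grip force at its end, in the units of the state.
- env.get_state(): the state, without advancing time (a new reading comes with each control period).
- cams.read_camera(name): name is "scene" or "top"; returns a dict with "pixels" (420x560x3 uint8, red, green, blue), "fx", "fy", "cx", "cy" (pixels), "k1" (the pictures are not rectified: a ray, as slopes to the right and down, at radius r is drawn at 1 + k1 r^2 times it, then the intrinsics apply), "xyz" and "attitude" of the camera in the world. Camera axes: x right, y down, z forward; pixel columns grow to the right and rows downward; lengths in m; the calibration is good to about 2 mm. A picture is of the moment at which its call begins. There is no depth.
- ticket.hand_in(): hands the job in; it is judged then, once.
Trained networks look in the newest picture that a camera, given by its name, has taken for a name from the list of things; names that differ only in an ending like _2 or _b are one class to them, and where a whole thing is asked for, a point or a joint stands for the part that bears it (a point fixed in the world has none). Each returns a list of dicts, best first, with "conf" (0 to 1); they miss things now and then, are a little off and sometimes report something else, mostly with a low value. They report only what shows in the picture. A call takes as long as a camera call.
- spotter.find_in(target, camera): "uv" ([column, row] in pixels, amid what is visible of it).
- spotter.cut_out(target, camera): "region" (420x560 bool, what is visible of it) and "uv" ([column, row] in pixels, amid what is visible of it).
- spotter.landmark_of(target, camera): "uv" ([column, row] in pixels: a listed point, or the origin of a listed thing).
The state is a dict: "clock": time; "joint_pos": joint angles; "qvel": joint speeds; "tau": joint torques, N m; "tcp_pos": TCP position; "orientation": TCP orientation; "wrist_force": force on the tool from outside, world axes, zero at the start; "ft_torque": the same for the moment, N m; "finger_gap": finger opening in m; "grip_force": force on a finger pad.
Only numpy, scipy, OpenCV 4.12 (cv2) and the standard library are available. Lean on these libraries where they do the work, as an engineer would, in place of code of your own. Each camera call takes 0.05 s, during which the arm holds its last target. There are 200 camera calls.

## Working session

There is one attempt and no reset: what is moved stays moved. The work goes in short steps, Python scripts to look and compute and a tool call to move; the robot and the scene stay as the last step left them, time stands still between calls to the robot, and variables do not carry over. Pictures are saved under pics/ and viewed, at most 11 in all, crops included, and the job is handed in when it is done.

Besides the shell and the picture viewer there is one more tool, called by a JSON object that holds its "name" and its "arguments". jog_arm: Moves the arm, as the interface text tells. Shifts and turns lie within -1 to 1; 1 stands for 0.25 m of shift or 180 degrees of turn. Its arguments: {"type":"object","properties":{"increments":{"type":"array"},"force":{"type":"number"}},"required":["increments"]}

```bash
ls; mkdir -p pics; cat > h.py <<'E'
import numpy as np, cv2
from scipy.spatial.transform import Rotation as R
from workcell import env, cams, ticket, spotter
def rot(q): return R.from_quat([q[1],q[2],q[3],q[0]])
def cam(n,save=None):
    c=cams.read_camera(n)
    if save: cv2.imwrite('pics/'+save,cv2.cvtColor(c['pixels'],cv2.COLOR_RGB2BGR))
    return c
def K(c): return np.array([[c['fx'],0,c['cx']],[0,c['fy'],c['cy']],[0,0,1.]]),np.array([c['k1'],0,0,0,0.])
def Rc(c):
    a=np.array(c['attitude']); return R.from_matrix(a) if a.shape==(3,3) else rot(a)
def ray(c,uv):
    k,d=K(c); p=cv2.undistortPoints(np.array([[uv]],float),k,d)[0,0]
    v=Rc(c).apply([p[0],p[1],1]); return np.array(c['xyz']),v/np.linalg.norm(v)
def at_z(c,uv,z):
    o,v=ray(c,uv); return o+v*(z-o[2])/v[2]
def proj(c,P):
    k,d=K(c); p=Rc(c).inv().apply(np.atleast_2d(P)-np.array(c['xyz'])); return cv2.projectPoints(p,np.zeros(3),np.zeros(3),k,d)[0][:,0]
def tri(rs):
    A=sum(np.eye(3)-np.outer(v,v) for o,v in rs); b=sum((np.eye(3)-np.outer(v,v))@o for o,v in rs); return np.linalg.solve(A,b)
E
python3 - <<'E'
from h import *
print(env.get_state())
C={n:cam(n,n+'0.png') for n in('scene','top')}
for n,c in C.items(): print(n,{k:v for k,v in c.items() if k!='pixels'})
for t in ['housing','cover_hinge','handle','rod_pivot','rod_tip','pulley_top','shaft_top','spanner','oil','tin','catch']:
    r={}
    for n,c in C.items():
        l=spotter.landmark_of(t,n); print(t,n,[(np.round(x['uv'],1),round(x['conf'],2)) for x in l[:2]])
        if l: r[n]=ray(c,l[0]['uv'])
    if len(r)==2: print('   tri',tri(list(r.values())).round(4))
E
```

```text
pics
{'clock': 0.0, 'joint_pos': array([-1.29057187e+00,  3.13994563e-01,  4.49651549e-02,  1.30359800e+00,
        4.06454253e-06,  1.43122970e+00]), 'qvel': array([-2.68415959e-05, -3.54494671e-04, -1.86654689e-03, -1.89213939e-03,
       -2.38012511e-04, -1.37864535e-03]), 'tau': array([ 2.74683218e-03, -4.80626678e+01,  2.98533726e+01,  1.91888673e-02,
        6.96266102e-05, -1.28440294e-05]), 'tcp_pos': array([ 0.2342181 , -0.52456923,  0.23040654]), 'orientation': array([-9.13422132e-04,  9.78052275e-01,  2.08357647e-01, -6.23088037e-05]), 'wrist_force': array([ 0.21311035,  0.35094356, -0.25714422]), 'ft_torque': array([ 0.01758667, -0.01567944,  0.04134377]), 'grip_force': 0.0, 'finger_gap': 0.08558199817208388}
scene {'fx': 415.26904018269744, 'fy': 415.26904018269744, 'cx': 279.8526966109595, 'cy': 209.76267835362972, 'k1': -0.042487609787379095, 'xyz': array([1.40457022, 0.12840955, 0.83609556]), 'attitude': array([-0.2795664 ,  0.59931765,  0.68025837, -0.3160847 ])}
top {'fx': 489.10504109426745, 'fy': 489.10504109426745, 'cx': 266.77981465456605, 'cy': 211.868427724046
[... 683 characters left out ...]
5]
pulley_top scene []
pulley_top top []
shaft_top scene [(array([273.3, 198.3]), 0.73)]
shaft_top top [(array([285.7, 244.4]), 0.78)]
   tri [ 0.4922 -0.0051  0.1028]
spanner scene [(array([261.1, 227.6]), 0.72), (array([353.5, 206. ]), 0.55)]
spanner top [(array([203.2, 281.2]), 0.58)]
   tri [ 0.4403  0.0924 -0.0035]
oil scene [(array([351.9, 207.4]), 0.71), (array([165.6, 243.9]), 0.59)]
oil top [(array([386. , 202.9]), 0.97)]
   tri [ 0.6226 -0.0136  0.2875]
tin scene [(array([360.5, 263.4]), 0.73), (array([261.8, 224.7]), 0.51)]
tin top []
catch scene [(array([223. , 197.2]), 0.6), (array([261.3, 224.4]), 0.42)]
catch top [(array([335.7, 241.8]), 0.96)]
   tri [ 0.4982 -0.1454  0.097 ]
```

View pics/top0.png

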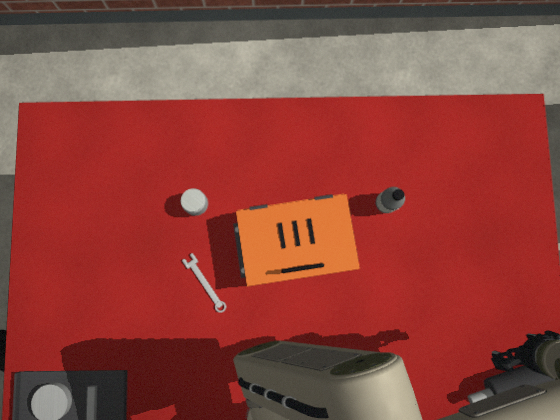

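View pics/scene0.png

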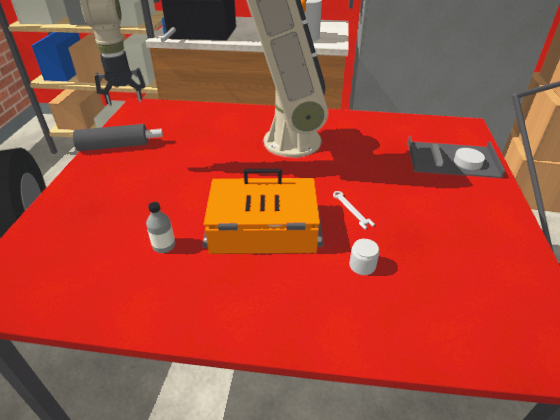

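The top view shows the housing with its cover closed (corners ~(238,212), (347,195), (359,270), (247,286)) and the handle at ~(300,267). The hinge is on the far side. The tin is at (194,202), the spanner at (205,283) and the oil bottle at (388,200). The scene view shows the same from behind. Next I fit the housing pose.

```bash
cat >> h.py <<'E'
import json,os
def pose(s=None):
    s=s or env.get_state(); return np.array(s['tcp_pos']),rot(s['orientation'])
def H():
    x,y,t=json.load(open('H.json')); return np.array([x,y,0]),R.from_euler('z',t)
def hw(p): o,r=H(); return o+r.apply(np.array(p)/1000.)
def tool(pitch,yaw=0.,flip=0,base=90):
    """tool pointing down, y along housing x if base=90, y along housing y if base=0; pitch: tips point forward +x"""
    o,r=H()
    return r*R.from_euler('z',yaw)*R.from_euler('y',-pitch)*R.from_matrix([[1,0,0],[0,-1,0],[0,0,-1]])*R.from_euler('z',base+180*flip,degrees=True)
def rows(wps,g,p0=None):
    """wps: list of (grasp-point world pos, Rot, n rows). prints rows."""
    p,q=p0 or pose(); out=[]
    for gp,r,n in wps:
        tp=np.array(gp)+r.apply([0,0,.019]); ps,qs=p,q
        dv=(qs.inv()*r).as_rotvec()
        for i in range(1,n+1):
            pn=ps+(tp-ps)*i/n; qn=qs*R.from_rotvec(dv*i/n)
            a=np.round(q.inv().apply(pn-p)/.25,3); b=np.round((q.inv()*qn).as_rotvec()/np.pi,4)
            out.append([*map(float,a),*map(float,b),g])
            p=p+q.apply(a*.25); q=q*R.from_rotvec(b*np.pi)
    print('[['+','.join('['+','.join('%g'%(v+0) for v in o)+']' for o in out)+']]'); return p,q
E
python3 - <<'E'
from h import *
from scipy.optimize import least_squares
C={n:cam(n) for n in('scene','top')}
def orange(c):
    h=cv2.cvtColor(c['pixels'],cv2.COLOR_RGB2HSV); return ((h[...,0]>8)&(h[...,0]<22)&(h[...,1]>150)&(h[...,2]>90)).astype(np.uint8)
c=C['top']; m=orange(c)
n,l,st,_=cv2.connectedComponentsWithStats(m); k=1+np.argmax(st[1:,4]); m=(l==k).astype(np.uint8)
cn=max(cv2.findContours(m,0,1)[0],key=cv2.contourArea); r=cv2.minAreaRect(cn); bx=cv2.boxPoints(r); print(bx)
w=np.array([at_z(c,b,.106) for b in bx]); print(w.round(4),np.linalg.norm(np.roll(w,-1,0)-w,axis=1))
# best order: corners housing (-105,-153),(-105,153),(100,153),(100,-153)
mod=np.array([[-.105,-.153],[-.105,.153],[.1,.153],[.1,-.153]])
W=w[:,:2]
best=None
for k in range(4):
  for s in(1,-1):
    T=np.roll(W[::s],k,0)
    f=lambda p:(mod@np.array([[np.cos(p[2]),np.sin(p[2])],[-np.sin(p[2]),np.cos(p[2])]])+p[:2]-T).ravel()
    q=least_squares(f,[*W.mean(0),0.15])
    if abs(q.x[2])<.8 and (best is None or q.cost<best.cost): best=q
print(best.x,best.fun.reshape(4,2).round(4))
json.dump(list(best.x),open('H.json','w'))
print('handle pred',hw([-80,0,150]),'hinge',hw([100,0,100]))
for n,c in C.items(): print(n,proj(c,[hw([-80,0,150]),hw([100,0,100]),hw([100,-153,106]),hw([100,153,106]),hw([-105,153,106])]).round(1).tolist())
for yy in(0,1): print((pose()[1].inv()*tool(0,0,yy)).as_rotvec(degrees=True))
E
```

```text
[[234.68785 209.9711 ]
 [347.47977 192.6185 ]
 [359.15607 268.51443]
 [246.36417 285.86703]]
[[ 0.588   0.1313  0.106 ]
 [ 0.6306 -0.1772  0.106 ]
 [ 0.4243 -0.2005  0.106 ]
 [ 0.3832  0.1016  0.106 ]] [0.31138134 0.20766504 0.30494287 0.20696135]
[ 0.50899472 -0.03586586  0.13373055] [[ 0.0011 -0.001 ]
 [ 0.0013  0.0001]
 [-0.0003 -0.0022]
 [-0.0021  0.003 ]]
handle pred [ 0.42970901 -0.04653244  0.15      ] hinge [ 0.60810186 -0.02253263  0.1       ]
scene [[261.7, 171.0], [260.5, 225.8], [202.1, 224.3], [318.7, 223.8], [313.2, 178.1]]
top [[302.6, 267.0], [290.9, 202.1], [346.4, 193.4], [235.5, 210.1], [246.3, 285.4]]
[ 4.88252757e-03 -5.83406527e-03  1.06390014e+02]
[ 5.39474800e-03  4.51486307e-03 -7.36099854e+01]
```

```bash
python3 - <<'E'
from h import *
T=tool(0,0,1); h=hw([-80,0,150])
p=rows([(h+[0,0,.09],T,16)],60)
rows([(h,T,5)],60,p)
E
```

```text
[[[0.093,-0.089,0.003,0,0,-0.0256,60],[0.101,-0.082,0.002,0,0,-0.0255,60],[0.106,-0.073,0.003,0,0,-0.0256,60],[0.112,-0.065,0.002,0,0,-0.0255,60],[0.117,-0.055,0.003,0,0,-0.0256,60],[0.121,-0.046,0.002,0,0,-0.0256,60],[0.124,-0.036,0.003,0,0,-0.0255,60],[0.126,-0.026,0.003,0,0,-0.0256,60],[0.129,-0.015,0.002,0,0,-0.0255,60],[0.129,-0.005,0.003,0,0,-0.0256,60],[0.129,0.005,0.002,0,0,-0.0255,60],[0.128,0.015,0.003,0,0,-0.0256,60],[0.127,0.026,0.002,0,0,-0.0256,60],[0.124,0.036,0.003,0,0,-0.0255,60],[0.121,0.045,0.003,0,0,-0.0256,60],[0.117,0.055,0.002,0,0,-0.0255,60]]]
[[[0,0,0.072,0,0,0,60],[0,0,0.072,0,0,0,60],[0,0,0.072,0,0,0,60],[0,0,0.072,0,0,0,60],[0,0,0.072,0,0,0,60]]]
```

{"name": "jog_arm", "arguments": {"increments": [[[0.093, -0.089, 0.003, 0, 0, -0.0256, 60], [0.101, -0.082, 0.002, 0, 0, -0.0255, 60], [0.106, -0.073, 0.003, 0, 0, -0.0256, 60], [0.112, -0.065, 0.002, 0, 0, -0.0255, 60], [0.117, -0.055, 0.003, 0, 0, -0.0256, 60], [0.121, -0.046, 0.002, 0, 0, -0.0256, 60], [0.124, -0.036, 0.003, 0, 0, -0.0255, 60], [0.126, -0.026, 0.003, 0, 0, -0.0256, 60], [0.129, -0.015, 0.002, 0, 0, -0.0255, 60], [0.129, -0.005, 0.003, 0, 0, -0.0256, 60], [0.129, 0.005, 0.002, 0, 0, -0.0255, 60], [0.128, 0.015, 0.003, 0, 0, -0.0256, 60], [0.127, 0.026, 0.002, 0, 0, -0.0256, 60], [0.124, 0.036, 0.003, 0, 0, -0.0255, 60], [0.121, 0.045, 0.003, 0, 0, -0.0256, 60], [0.117, 0.055, 0.002, 0, 0, -0.0255, 60], [0, 0, 0, 0, 0, 0, 60], [0, 0, 0, 0, 0, 0, 60]]], "force": 40}}

```text
clock: 3.1
tcp_pos: [0.4297, -0.046, 0.2211]
orientation: [0.0, 0.658, 0.753, -0.0]
wrist_force: [-0.2, -0.0, 0.5]
finger_gap: 0.0651
grip_force: 0.0
```

{"name": "jog_arm", "arguments": {"increments": [[[0, 0, 0.072, 0, 0, 0, 60], [0, 0, 0.072, 0, 0, 0, 60], [0, 0, 0.072, 0, 0, 0, 60], [0, 0, 0.072, 0, 0, 0, 60], [0, 0, 0.072, 0, 0, 0, 60], [0, 0, 0, 0, 0, 0, 60], [0, 0, 0, 0, 0, 0, 255], [0, 0, 0, 0, 0, 0, 255], [0, 0, 0, 0, 0, 0, 255], [0, 0, 0, 0, 0, 0, 255], [0, 0, 0, 0, 0, 0, 255], [0, 0, 0, 0, 0, 0, 255]]]}}

```text
clock: 4.3
tcp_pos: [0.4266, -0.0473, 0.1316]
orientation: [-0.001, 0.659, 0.753, -0.003]
wrist_force: [-11.3, -4.4, 9.6]
finger_gap: 0.0103
grip_force: 39.0
```

```bash
cat >> h.py <<'E'
def handle(a):
    t=a+np.arctan2(50,180); r=np.hypot(180,50); return [100-r*np.cos(t),0,100+r*np.sin(t)]
E
python3 - <<'E'
from h import *
s=env.get_state(); print(s['clock'],s['wrist_force'],s['finger_gap'],s['grip_force'],s['joint_pos'],s['tcp_pos'])
p0,q0=pose(); g0=p0+q0.apply([0,0,-.019]); off=g0-hw(handle(0)); print(off)
A=np.linspace(0,1.75,25)[1:]
# modest tool pitch: none
p=None
for k in (A[:12],A[12:]):
    p=rows([(hw(handle(a))+off*[1,1,1],tool(0,0,1),1) for a in k],255,p)
E
```

```text
4.3 [-11.28525366  -4.36133881   9.58763502] 0.010289789432236676 39.01156783103943 [-0.29473665  0.0973426  -0.48000217  0.99787287 -0.00439478  1.14303872] [ 0.42657928 -0.04727393  0.13163515]
[-0.00302509 -0.00068599  0.00063479]
[[[0,0.017,-0.052,-0.0019,0.0007,-0.0002,255],[0,0.02,-0.051,0,0,0,255],[0,0.024,-0.049,0,0,0,255],[0,0.027,-0.047,0,0,0,255],[0,0.031,-0.045,0,0,0,255],[0,0.034,-0.042,0,0,0,255],[0,0.037,-0.04,0,0,0,255],[0,0.039,-0.038,0,0,0,255],[0,0.043,-0.034,0,0,0,255],[0,0.045,-0.031,0,0,0,255],[0,0.046,-0.028,0,0,0,255],[0,0.049,-0.024,0,0,0,255]]]
[[[0,0.051,-0.021,0,0,0,255],[0,0.051,-0.016,0,0,0,255],[0,0.053,-0.013,0,0,0,255],[0,0.054,-0.01,0,0,0,255],[0,0.054,-0.005,0,0,0,255],[0,0.055,-0.001,0,0,0,255],[0,0.054,0.002,0,0,0,255],[0,0.054,0.007,0,0,0,255],[0,0.054,0.011,0,0,0,255],[0,0.052,0.014,0,0,0,255],[0,0.051,0.018,0,0,0,255],[0,0.05,0.022,0,0,0,255]]]
```

{"name": "jog_arm", "arguments": {"increments": [[[0, 0.003, -0.052, 0, 0, 0, 255], [0, 0.02, -0.051, 0, 0, 0, 255], [0, 0.024, -0.049, 0, 0, 0, 255], [0, 0.027, -0.047, 0, 0, 0, 255], [0, 0.031, -0.045, 0, 0, 0, 255], [0, 0.034, -0.042, 0, 0, 0, 255], [0, 0.037, -0.04, 0, 0, 0, 255], [0, 0.039, -0.038, 0, 0, 0, 255], [0, 0.043, -0.034, 0, 0, 0, 255], [0, 0.045, -0.031, 0, 0, 0, 255], [0, 0.046, -0.028, 0, 0, 0, 255], [0, 0.049, -0.024, 0, 0, 0, 255]]]}}

```text
clock: 5.5
tcp_pos: [0.5251, -0.0337, 0.2536]
orientation: [-0.001, 0.659, 0.753, -0.002]
wrist_force: [-13.0, -1.2, 15.2]
finger_gap: 0.0105
grip_force: 41.8
```

{"name": "jog_arm", "arguments": {"increments": [[[0, 0.038, -0.033, 0, 0, 0, 255], [0, 0.051, -0.016, 0, 0, 0, 255], [0, 0.053, -0.013, 0, 0, 0, 255], [0, 0.054, -0.01, 0, 0, 0, 255], [0, 0.054, -0.005, 0, 0, 0, 255], [0, 0.055, -0.001, 0, 0, 0, 255], [0, 0.054, 0.002, 0, 0, 0, 255]]]}}

```text
clock: 6.2
tcp_pos: [0.6169, -0.021, 0.2713]
orientation: [-0.0, 0.658, 0.753, -0.0]
wrist_force: [-3.2, 0.5, 3.2]
finger_gap: 0.0106
grip_force: 42.3
```

{"name": "jog_arm", "arguments": {"increments": [[[0, 0.054, 0.007, 0, 0, 0, 255], [0, 0.054, 0.011, 0, 0, 0, 255], [0, 0.052, 0.014, 0, 0, 0, 255], [0, 0.051, 0.018, 0, 0, 0, 255], [0, 0.046, 0.022, 0, 0, 0, 255], [0, 0, 0, 0, 0, 0, 255]]]}}

```text
clock: 6.8
tcp_pos: [0.6832, -0.0119, 0.2523]
orientation: [0.001, 0.658, 0.753, 0.001]
wrist_force: [1.5, 2.7, 3.7]
finger_gap: 0.0104
grip_force: 44.3
```

```bash
python3 - <<'E'
from h import *
from scipy.optimize import least_squares
# hinge refit from measured grasp points (housing frame)
o,r=H()
P=np.array([[.4266,-.0473,.1316],[.5251,-.0337,.2536],[.6169,-.021,.2713],env.get_state()['tcp_pos']])+[0,0,.019]
L=r.inv().apply(P-o)*1000; print(L.round(1))
rr=np.hypot(180,50)
f=least_squares(lambda c:np.hypot(L[:,0]-c[0],L[:,2]-c[1])-rr,[100,100]);print(f.x,f.fun)
print(np.arctan2(L[:,2]-f.x[1],f.x[0]-L[:,0])-np.arctan2(50,180))
s=env.get_state();print(s['clock'],s['wrist_force'],s['joint_pos'])
E
```

```text
[[-83.2  -0.3 150.6]
 [ 16.3  -0.  272.6]
 [108.9   0.3 290.3]
 [175.8   0.5 271.3]]
[ 96.75576359 103.27342015] [-0.75635123  0.67492013  0.60658279 -1.12996347]
[-0.01375766  0.856038    1.3648191   1.73961394]
6.8 [1.49445535 2.68425606 3.71628971] [-1.35370724e-01  5.34502263e-01  4.32486982e-01  1.46571812e+00
  1.40387292e-03  1.30084969e+00]
```

{"name": "jog_arm", "arguments": {"increments": [[[0, 0, 0, 0, 0, 0, 150], [0, 0, 0, 0, 0, 0, 150], [0, 0, 0, 0, 0, 0, 150], [0, 0, 0, 0, 0, 0, 150], [0, 0, -0.08, 0, 0, 0, 150], [0, 0, -0.1, 0, 0, 0, 150], [0, 0, -0.12, 0, 0, 0, 150], [0, 0, -0.12, 0, 0, 0, 150], [0, 0, 0, 0, 0, 0, 150]]]}}

```text
clock: 7.7
tcp_pos: [0.6815, -0.0131, 0.3623]
orientation: [0.003, 0.658, 0.753, 0.002]
wrist_force: [-0.8, -0.0, 0.4]
finger_gap: 0.0353
grip_force: 0.0
```

```bash
python3 - <<'E'
from h import *
x,y,t=json.load(open('H.json')); d=-.0032; json.dump([x+d*np.cos(t),y+d*np.sin(t),t],open('H.json','w'))
s=env.get_state();print(s['clock'],s['wrist_force'],s['joint_pos'],s['tcp_pos'])
p,q=pose()
for f in(0,1):print((q.inv()*tool(0,0,f,0)).as_rotvec(degrees=True))
c=cam('top'); s=cam('scene','scene1.png')
for n,cc in(('top',c),('scene',s)):
  for k in('rod_tip','rod_pivot','handle'):
    print(n,k,[(np.round(a['uv'],1),round(a['conf'],2)) for a in spotter.landmark_of(k,n)[:2]])
  print(proj(cc,[hw([87,-105,60]),hw([-80,-105,60]),hw(handle(1.75))]).round(1).tolist())
cv2.imwrite('pics/top1.png',cv2.resize(c['pixels'][160:320,200:400,::-1],None,fx=4,fy=3.75*4/3.75*0.9))
E
```

```text
7.7 [-0.75535983 -0.0260474   0.43782637] [-1.36685923e-01  5.78126014e-01  7.77350119e-01  1.76278704e+00
 -3.56140218e-04  1.30074370e+00] [ 0.68149335 -0.01308976  0.36229309]
[ 0.4117306  -0.2070609  89.97865039]
[  0.20708156   0.41177168 -90.02049196]
top rod_tip []
top rod_pivot [(array([337.2, 263.4]), 0.79)]
top handle []
[[328.1, 204.3], [338.1, 263.2], [288.8, 159.8]]
scene rod_tip []
scene rod_pivot [(array([164.7, 244.6]), 0.67)]
scene handle [(array([254.7, 192.2]), 0.56)]
[[222.5, 232.8], [227.9, 195.0], [257.3, 193.5]]
```

```bash
python3 - <<'E'
from h import *
T=tool(0,0,1,0)
p=rows([(hw([20,-105,360]),T,13)],165)
rows([(hw([20,-105,110]),T,6),(hw([20,-105,60]),T,3)],165,p)
E
```

```text
[[[-0.032,-0.048,0.005,0,-0.0001,-0.0385,165],[-0.027,-0.052,0.004,-0.0001,0,-0.0384,165],[-0.02,-0.054,0.005,0,-0.0001,-0.0385,165],[-0.013,-0.056,0.005,0,0,-0.0385,165],[-0.006,-0.058,0.005,-0.0001,-0.0001,-0.0384,165],[0.001,-0.058,0.004,0,0,-0.0385,165],[0.007,-0.057,0.005,0,-0.0001,-0.0385,165],[0.015,-0.056,0.005,-0.0001,0,-0.0384,165],[0.021,-0.054,0.004,0,-0.0001,-0.0385,165],[0.028,-0.051,0.005,0,0,-0.0385,165],[0.033,-0.047,0.005,-0.0001,-0.0001,-0.0384,165],[0.039,-0.043,0.005,0,0,-0.0385,165],[0.044,-0.038,0.004,0,-0.0001,-0.0385,165]]]
[[[0,0,0.167,0,0,0,165],[0,0,0.166,0,0,0,165],[0,0,0.167,0,0,0,165],[0,0,0.167,0,0,0,165],[0,0,0.166,0,0,0,165],[0,0,0.167,0,0,0,165],[0,0,0.067,0,0,0,165],[0,0,0.066,0,0,0,165],[0,0,0.067,0,0,0,165]]]
```

View pics/top1.png

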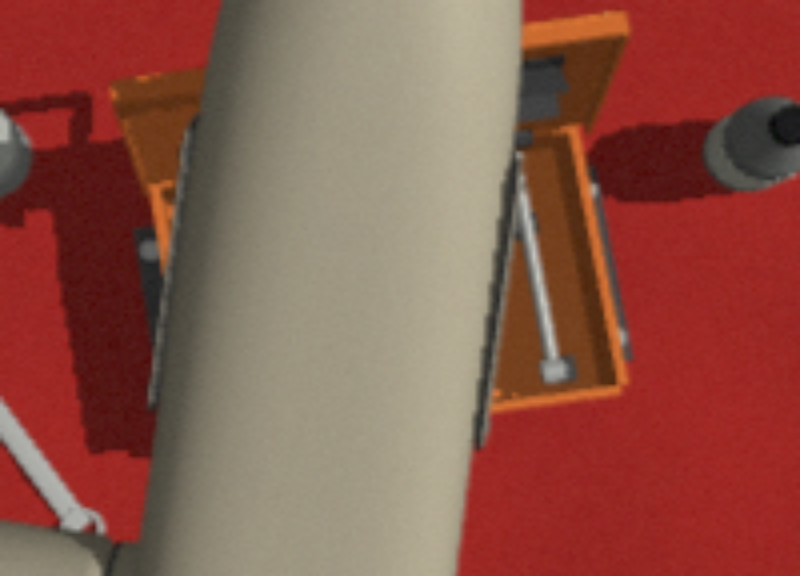

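The crop shows the cover tipped back. The rod lies from its pivot at about (338,263) px towards (330,204), which agrees with the prediction to within about 2 px. The next move takes the gripper over the rod.

{"name": "jog_arm", "arguments": {"increments": [[[-0.032, -0.048, 0.005, 0, 0, -0.0385, 165], [-0.027, -0.052, 0.004, 0, 0, -0.0384, 165], [-0.02, -0.054, 0.005, 0, 0, -0.0385, 165], [-0.013, -0.056, 0.005, 0, 0, -0.0385, 165], [-0.006, -0.058, 0.005, 0, 0, -0.0384, 165], [0.001, -0.058, 0.004, 0, 0, -0.0385, 165], [0.007, -0.057, 0.005, 0, 0, -0.0385, 165], [0.015, -0.056, 0.005, 0, 0, -0.0384, 165], [0.021, -0.054, 0.004, 0, 0, -0.0385, 165], [0.028, -0.051, 0.005, 0, 0, -0.0385, 165], [0.033, -0.047, 0.005, 0, 0, -0.0384, 165], [0.039, -0.043, 0.005, 0, 0, -0.0385, 165], [0.044, -0.038, 0.004, 0, 0, -0.0385, 165], [0, 0, 0.1, 0, 0, 0, 165], [0, 0, 0.15, 0, 0, 0, 165], [0, 0, 0.16, 0, 0, 0, 165], [0, 0, 0.16, 0, 0, 0, 165], [0, 0, 0.16, 0, 0, 0, 165], [0, 0, 0.1, 0, 0, 0, 165], [0, 0, 0, 0, 0, 0, 165]]]}}

```text
clock: 10.1
tcp_pos: [0.5367, -0.1363, 0.1302]
orientation: [-0.004, -0.067, 0.998, 0.002]
wrist_force: [-0.8, 0.2, 0.3]
finger_gap: 0.03
grip_force: 0.0
```

```bash
python3 - <<'E'
from h import *
s=env.get_state();print(s['clock'],s['wrist_force'],s['joint_pos'],s['tcp_pos'])
c=cam('top','top2.png'); 
T=tool(0,0,1,0)
rows([(hw([20,-105,60]),T,5)],165)
print(proj(c,[hw([87,-105,60]),hw([-80,-105,60]),hw([20,-105,60])]).round(1).tolist())
cv2.imwrite('pics/top2.png',cv2.resize(c['pixels'][170:310,230:400,::-1],None,fx=4.5,fy=4.2))
E
```

```text
10.1 [-0.80968197  0.24695336  0.25385783] [-3.93600750e-01  3.29518650e-01 -1.84502527e-01  1.06542156e+00
 -8.07012771e-05 -5.27475688e-01] [ 0.53666739 -0.13626451  0.13019121]
[[[-0.001,-0.001,0.073,0.0001,-0.0003,0,165],[-0.002,-0.001,0.074,0.0002,-0.0002,0,165],[-0.001,-0.001,0.073,0.0001,-0.0003,0,165],[-0.001,-0.001,0.074,0.0002,-0.0002,0,165],[-0.001,0,0.073,0.0001,-0.0003,0.0001,165]]]
[[328.1, 204.3], [338.1, 263.2], [332.1, 227.7]]
```

View pics/top2.png

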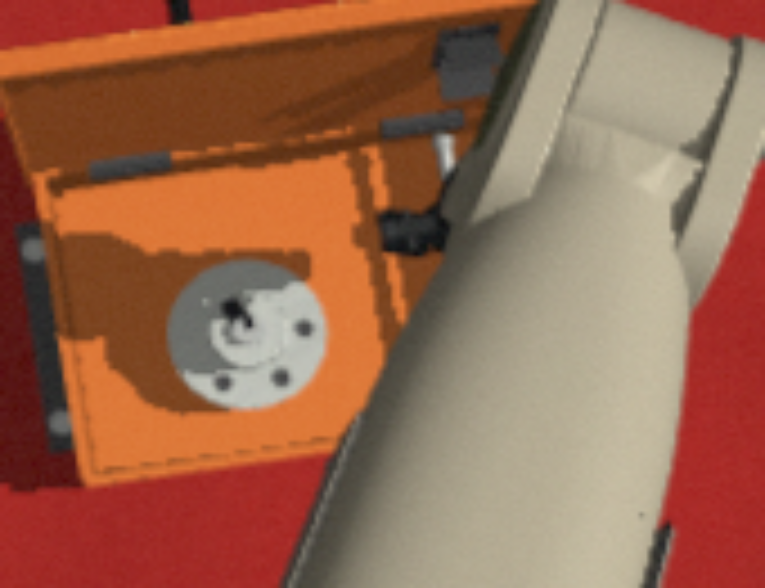

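The tip shows at about (328.4,205.7) px against a predicted (328.1,204.3), so the rod lies where I expected. The pulley centre is at about (284,247). I lower and grip.

{"name": "jog_arm", "arguments": {"increments": [[[-0.001, -0.001, 0.073, 0, 0, 0, 165], [-0.002, -0.001, 0.074, 0, 0, 0, 165], [-0.001, -0.001, 0.073, 0, 0, 0, 165], [-0.001, -0.001, 0.074, 0, 0, 0, 165], [-0.001, 0, 0.073, 0, 0, 0, 165], [0, 0, 0, 0, 0, 0, 255], [0, 0, 0, 0, 0, 0, 255], [0, 0, 0, 0, 0, 0, 255], [0, 0, 0, 0, 0, 0, 255], [0, 0, 0, 0, 0, 0, 255]]], "force": 30}}

```text
clock: 11.15
tcp_pos: [0.5437, -0.1359, 0.0451]
orientation: [0.002, -0.068, 0.998, 0.002]
wrist_force: [2.3, 9.7, 1.2]
finger_gap: 0.0089
grip_force: 29.4
```

```bash
python3 - <<'E'
from h import *
s=env.get_state();print(s['clock'],s['wrist_force'],s['finger_gap'],s['grip_force'],s['tcp_pos'])
p0,q0=pose(); 
o,r=H(); L=r.inv().apply(p0+q0.apply([0,0,-.019])-o)*1000; print(L)
rr=np.hypot(L[0]+80,0)
W=[]
for a in np.linspace(0,.95,13)[1:]:
    W.append((hw([-80+rr*np.cos(a),L[1],L[2]+rr*np.sin(a)]),tool(a,0,1,0),1))
rows(W,255)
E
```

```text
11.15 [2.3069676  9.74603732 1.19549607] 0.008885516729183043 29.434296190738678 [ 0.54369239 -0.13588361  0.04505055]
[  24.15937271 -103.82938424   64.05016064]
[[[-0.004,0,-0.033,0.0013,-0.0236,0.0007,255],[-0.005,0,-0.033,0,-0.0252,0,255],[-0.005,0,-0.033,0,-0.0252,0,255],[-0.005,0,-0.034,0,-0.0252,0,255],[-0.004,0,-0.033,0,-0.0252,0,255],[-0.005,0,-0.033,0.0001,-0.0252,0,255],[-0.005,0,-0.033,0,-0.0252,0,255],[-0.004,0,-0.033,0,-0.0252,0,255],[-0.005,0,-0.034,0,-0.0252,0,255],[-0.005,0,-0.033,0,-0.0252,0,255],[-0.005,0,-0.033,0,-0.0252,0,255],[-0.004,0,-0.033,0,-0.0252,0,255]]]
```

{"name": "jog_arm", "arguments": {"increments": [[[-0.004, 0, -0.033, 0, -0.0252, 0, 255], [-0.005, 0, -0.033, 0, -0.0252, 0, 255], [-0.005, 0, -0.033, 0, -0.0252, 0, 255], [-0.005, 0, -0.034, 0, -0.0252, 0, 255]]]}}

```text
clock: 11.55
tcp_pos: [0.5432, -0.1359, 0.0783]
orientation: [0.16, -0.067, 0.985, 0.013]
wrist_force: [0.5, 7.7, -1.8]
finger_gap: 0.0085
grip_force: 29.3
```

```bash
python3 - <<'E'
from h import *
s=env.get_state();print(s['clock'],s['wrist_force'],s['ft_torque'],s['finger_gap'],s['grip_force'],s['tcp_pos'],s['joint_pos'])
p0,q0=pose(); 
o,r=H(); L=r.inv().apply(p0+q0.apply([0,0,-.019])-o)*1000; print(L,np.arctan2(L[2]-60,L[0]+80),np.hypot(L[2]-60,L[0]+80)); z=r.inv().apply(q0.apply([0,0,1])); print('pitch',np.arctan2(z[0],-z[2]))
E
```

```text
11.55 [ 0.47247485  7.67336031 -1.81586855] [1.39295298 0.40554124 0.44660055] 0.008546184126818152 29.297415912151337 [ 0.54319035 -0.13590401  0.07830475] [-0.49183063  0.18756716 -0.57849883  0.5428991   0.19008704 -0.60356208]
[  17.73488652 -103.78650874   96.32662106] 0.3558614737324291 104.26759535392912
pitch 0.3222408223188976
```

{"name": "jog_arm", "arguments": {"increments": [[[-0.005, 0, -0.033, 0, -0.0252, 0, 255], [-0.005, 0, -0.033, 0, -0.0252, 0, 255], [-0.005, 0, -0.033, 0, -0.0252, 0, 255], [-0.004, 0, -0.033, 0, -0.0252, 0, 255], [-0.005, 0, -0.034, 0, -0.0252, 0, 255], [-0.005, 0, -0.033, 0, -0.0252, 0, 255], [-0.005, 0, -0.033, 0, -0.0252, 0, 255], [-0.002, 0, -0.017, 0, -0.0126, 0, 255], [0, 0, 0, 0, 0, 0, 255]]]}}

```text
clock: 12.45
tcp_pos: [0.5204, -0.1396, 0.1385]
orientation: [0.431, -0.064, 0.899, 0.046]
wrist_force: [-10.5, 35.8, -7.3]
finger_gap: 0.0086
grip_force: 30.9
```

```bash
python3 - <<'E'
from h import *
s=env.get_state();print(s['clock'],s['wrist_force'],s['ft_torque'],s['finger_gap'],s['grip_force'],s['tcp_pos'],s['joint_pos'])
p0,q0=pose(); 
o,r=H(); L=r.inv().apply(p0+q0.apply([0,0,-.019])-o)*1000; print(L,np.arctan2(L[2]-60,L[0]+80),np.hypot(L[2]-60,L[0]+80)); z=r.inv().apply(q0.apply([0,0,1])); print('pitch',np.arctan2(z[0],-z[2]))
c=cam('top'); s=cam('scene')
t=spotter.landmark_of('rod_tip','top');u=spotter.landmark_of('rod_tip','scene')
print([(a['uv'],a['conf']) for a in t[:2]],[(a['uv'],a['conf']) for a in u[:2]])
for a in(.8,.88,.93,.98,1.06):print(a,*[proj(k,hw([-80+167*np.cos(a),-105,60+167*np.sin(a)])).round(1).tolist() for k in(c,s)])
im=np.hstack([cv2.resize(c['pixels'][160:300,260:400],(400,400)),cv2.resize(s['pixels'][120:260,160:300],(400,400))])
cv2.imwrite('pics/rod3.png',im[...,::-1])
E
```

```text
12.45 [-10.50042331  35.77523696  -7.26900966] [4.02107282 2.90119009 5.6944058 ] 0.008554645933777364 30.861660540103912 [ 0.52041877 -0.13957072  0.13849726] [-0.79538331 -0.04160643 -1.02767889 -0.03005929  0.70240867 -0.70526876]
[ -14.14529579 -104.9483867   150.34431006] 0.940916758725137 111.7986423319906
pitch 0.8970858308345865
[([336.8, 221.3], 0.41)] []
0.8 [[336.8, 216.7]] [[220.4, 186.4]]
0.88 [[337.9, 220.1]] [[220.5, 181.4]]
0.93 [[338.6, 222.4]] [[220.6, 178.4]]
0.98 [[339.4, 224.8]] [[220.7, 175.4]]
1.06 [[340.5, 229.0]] [[220.9, 170.8]]
```

View pics/rod3.png

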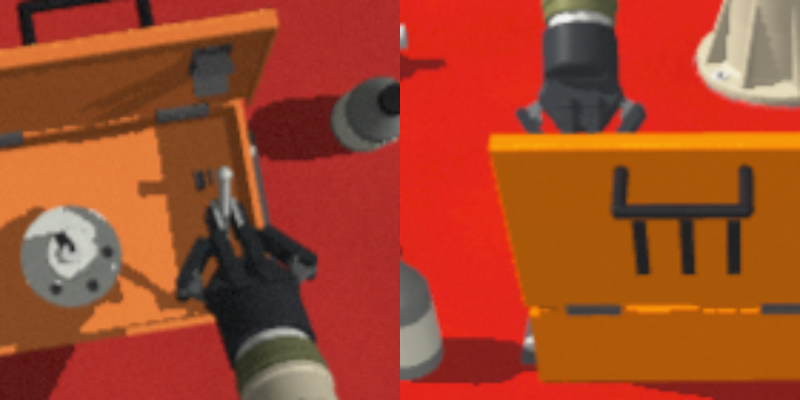

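The tip is at about (338.8,220.5) px, so the rod stands near 0.90 rad, close to the 0.93 target. There is 36 N of side force and joint 3 is near its limit, so I ease sideways before releasing.

{"name": "jog_arm", "arguments": {"increments": [[[0, 0.02, 0, 0, 0, 0, 255], [0, 0, 0, 0, 0, 0, 255]]]}}

```text
clock: 12.85
tcp_pos: [0.5204, -0.1392, 0.1386]
orientation: [0.428, -0.063, 0.901, 0.042]
wrist_force: [-9.7, 20.3, -12.8]
finger_gap: 0.0086
grip_force: 30.3
```

{"name": "jog_arm", "arguments": {"increments": [[[0, 0.025, 0, 0, 0, 0, 255], [0, 0, 0, 0, 0, 0, 255], [0, 0, 0, 0, 0, 0, 190], [0, 0, 0, 0, 0, 0, 170], [0, 0, 0, 0, 0, 0, 170], [0, 0, 0, 0, 0, 0, 170]]]}}

```text
clock: 13.45
tcp_pos: [0.524, -0.1418, 0.1448]
orientation: [0.432, -0.064, 0.899, 0.034]
wrist_force: [0.3, -0.7, 0.2]
finger_gap: 0.0283
grip_force: 0.0
```

```bash
python3 - <<'E'
from h import *
s=env.get_state();print(s['clock'],s['wrist_force'],s['finger_gap'],s['grip_force'],s['tcp_pos'],s['joint_pos'])
p0,q0=pose(); 
o,r=H(); L=r.inv().apply(p0+q0.apply([0,0,-.019])-o)*1000; print(L); z=r.inv().apply(q0.apply([0,0,1])); print('z',z,'y',r.inv().apply(q0.apply([0,1,0])))
c=cam('top'); t=spotter.landmark_of('rod_tip','top'); print([(a['uv'],a['conf']) for a in t[:2]])
E
```

```text
13.45 [ 0.26580386 -0.6546122   0.18689387] 0.028260023855716708 0.0 [ 0.52395711 -0.14180719  0.14481158] [-0.78074884 -0.05747009 -1.02507777 -0.03718453  0.67685731 -0.69019   ]
[ -10.92489904 -107.24102349  156.68840357]
z [ 0.78043645  0.01319128 -0.62509595] y [-0.01138841  0.99991146  0.00688244]
[([338.1, 222.3], 0.61)]
```

```bash
python3 - <<'E'
from h import *
p,q=pose(); o,r=H(); g=p+q.apply([0,0,-.019])
p=rows([(g+q.apply([0,0,-.03])+[0,0,.13],q,5),(hw([-20,-80,390]),tool(0,np.pi/4*-0,1,0),8)],170)
print()
p=rows([(hw([179,0,385]),tool(0,0,1,90),13),(hw([179,0,271]),tool(0,0,1,90),6)],150,p)
E
```

```text
[[[-0.081,0.001,-0.089,0,0,0,170],[-0.081,0.001,-0.089,0,0,0,170],[-0.081,0,-0.089,0,0,0,170],[-0.081,0.001,-0.089,0,0,0,170],[-0.082,0.001,-0.089,0,0,0,170],[-0.03,0.014,-0.024,0.0005,0.0356,0.0003,170],[-0.028,0.014,-0.028,0.0005,0.0356,0.0003,170],[-0.024,0.013,-0.031,0.0005,0.0356,0.0002,170],[-0.021,0.014,-0.033,0.0005,0.0356,0.0003,170],[-0.016,0.014,-0.035,0.0005,0.0356,0.0003,170],[-0.013,0.013,-0.037,0.0005,0.0356,0.0003,170],[-0.009,0.014,-0.038,0.0005,0.0356,0.0003,170],[-0.004,0.014,-0.038,0.0005,0.0356,0.0002,170]]]

[[[-0.061,0.025,0.001,0,0,0.0385,150],[-0.058,0.031,0.002,0,0,0.0384,150],[-0.054,0.039,0.001,0,0,0.0385,150],[-0.048,0.045,0.002,0,0,0.0385,150],[-0.043,0.05,0.001,0,0,0.0384,150],[-0.036,0.055,0.002,0,0,0.0385,150],[-0.03,0.059,0.001,0,0,0.0385,150],[-0.022,0.062,0.002,0,0,0.0384,150],[-0.015,0.064,0.001,0,0,0.0385,150],[-0.006,0.066,0.002,0,0,0.0384,150],[0.001,0.066,0.001,0,0,0.0385,150],[0.009,0.065,0.002,0,0,0.0385,150],[0.017,0.064,0.001,0,0,0.0384,150],[0,0,0.076,0,0,0,150],[0,0,0.076,0,0,0,150],[0,0,0.076,0,0,0,150],[0,0,0.076,0,0,0,150],[0,0,0.076,0,0,0,150],[0,0,0.076,0,0,0,150]]]
```

{"name": "jog_arm", "arguments": {"increments": [[[-0.081, 0.001, -0.089, 0, 0, 0, 170], [-0.081, 0.001, -0.089, 0, 0, 0, 170], [-0.081, 0, -0.089, 0, 0, 0, 170], [-0.081, 0.001, -0.089, 0, 0, 0, 170], [-0.082, 0.001, -0.089, 0, 0, 0, 170], [-0.03, 0.014, -0.024, 0, 0.0356, 0, 170], [-0.028, 0.014, -0.028, 0, 0.0356, 0, 170], [-0.024, 0.013, -0.031, 0, 0.0356, 0, 170], [-0.021, 0.014, -0.033, 0, 0.0356, 0, 170], [-0.016, 0.014, -0.035, 0, 0.0356, 0, 170], [-0.013, 0.013, -0.037, 0, 0.0356, 0, 170], [-0.009, 0.014, -0.038, 0, 0.0356, 0, 170], [-0.004, 0.014, -0.038, 0, 0.0356, 0, 170], [0, 0, 0, 0, 0, 0, 150]]]}}

```text
clock: 14.95
tcp_pos: [0.4992, -0.118, 0.3691]
orientation: [-0.003, -0.074, 0.997, 0.005]
wrist_force: [0.2, -0.2, -0.6]
finger_gap: 0.0351
grip_force: 0.0
```

```bash
python3 - <<'E'
from h import *
s=env.get_state();print(s['clock'],s['wrist_force'],s['tcp_pos'],s['joint_pos'])
p,q=pose(); o,r=H(); print(r.inv().apply(p-o)*1000, (q.inv()*tool(0,0,1,0)).as_rotvec(degrees=True))
c=cam('top'); t=spotter.landmark_of('rod_tip','top'); print([(a['uv'],a['conf']) for a in t[:2]])
p=rows([(hw([179,0,385]),tool(0,0,1,90),13),(hw([179,0,271]),tool(0,0,1,90),6)],150)
cv2.imwrite('pics/top4.png',cv2.resize(c['pixels'][150:300,230:400,::-1],None,fx=4.5,fy=4))
E
```

```text
14.95 [ 0.18686579 -0.20749361 -0.55116095] [ 0.49915423 -0.11797001  0.36909453] [-0.39274558  0.19960573  0.23084578  1.61128196  0.0068339  -0.54026643]
[-17.49976082 -80.05902233 369.09452591] [ 0.6065043  -0.25707261  0.78830676]
[]
[[[-0.061,0.024,0.001,0.0002,-0.0002,0.0388,150],[-0.058,0.031,0.001,0.0002,-0.0002,0.0387,150],[-0.054,0.038,0.002,0.0001,-0.0002,0.0388,150],[-0.049,0.044,0.001,0.0002,-0.0002,0.0388,150],[-0.043,0.05,0.001,0.0002,-0.0002,0.0387,150],[-0.036,0.054,0.001,0.0002,-0.0002,0.0388,150],[-0.03,0.059,0.002,0.0002,-0.0002,0.0388,150],[-0.022,0.062,0.001,0.0001,-0.0002,0.0387,150],[-0.015,0.064,0.001,0.0002,-0.0002,0.0388,150],[-0.007,0.066,0.001,0.0002,-0.0002,0.0387,150],[0.001,0.065,0.001,0.0002,-0.0002,0.0388,150],[0.01,0.065,0.002,0.0002,-0.0002,0.0388,150],[0.017,0.064,0.001,0.0001,-0.0002,0.0387,150],[0,0,0.076,0,0,0,150],[0,0,0.076,0,0,0,150],[0,0,0.076,0,0,0,150],[0,0,0.076,0,0,0,150],[0,0,0.076,0,0,0,150],[0,0,0.076,0,0,0,150]]]
```

{"name": "jog_arm", "arguments": {"increments": [[[-0.061, 0.024, 0.001, 0, 0, 0.0388, 150], [-0.058, 0.031, 0.001, 0, 0, 0.0387, 150], [-0.054, 0.038, 0.002, 0, 0, 0.0388, 150], [-0.049, 0.044, 0.001, 0, 0, 0.0388, 150], [-0.043, 0.05, 0.001, 0, 0, 0.0387, 150], [-0.036, 0.054, 0.001, 0, 0, 0.0388, 150], [-0.03, 0.059, 0.002, 0, 0, 0.0388, 150], [-0.022, 0.062, 0.001, 0, 0, 0.0387, 150], [-0.015, 0.064, 0.001, 0, 0, 0.0388, 150], [-0.007, 0.066, 0.001, 0, 0, 0.0387, 150], [0.001, 0.065, 0.001, 0, 0, 0.0388, 150], [0.01, 0.065, 0.002, 0, 0, 0.0388, 150], [0.017, 0.064, 0.001, 0, 0, 0.0387, 150], [0, 0, 0, 0, 0, 0, 150], [0, 0, 0, 0, 0, 0, 150]]]}}

```text
clock: 16.55
tcp_pos: [0.6817, -0.0131, 0.3673]
orientation: [-0.003, 0.658, 0.753, 0.003]
wrist_force: [0.1, -0.4, 0.3]
finger_gap: 0.0352
grip_force: 0.0
```

```bash
python3 - <<'E'
from h import *
s=env.get_state();print(s['clock'],s['wrist_force'],s['tcp_pos'],s['joint_pos'])
p,q=pose(); o,r=H(); print(r.inv().apply(p-o)*1000, (q.inv()*tool(0,0,1,90)).as_rotvec(degrees=True))
c=cam('top'); t=spotter.landmark_of('rod_tip','top'); print([(a['uv'],a['conf']) for a in t[:2]])
s=cam('scene'); t=spotter.landmark_of('handle','scene'); print([(a['uv'],a['conf']) for a in t[:2]], [proj(s,hw(handle(a))).round(1).tolist() for a in (1.7,1.74,1.75)])
p=rows([(hw([179,0,271]),tool(0,0,1,90),6)],150)
cv2.imwrite('pics/top4.png',np.hstack([cv2.resize(c['pixels'][150:300,250:400,::-1],(400,400)),cv2.resize(s['pixels'][100:250,180:330,::-1],(400,400))]))
E
```

```text
16.55 [ 0.07792242 -0.40412929  0.26510159] [ 0.68167536 -0.01311969  0.36728898] [-0.14068663  0.59636893  0.82193511  1.79890971  0.00864931  1.29506876]
[177.37164313  -0.4808361  367.28898091] [-0.0058516  -0.51657838  0.07444797]
[([337.2, 222.5], 0.51)]
[([256.6, 194.9], 0.66)] [[[257.4, 189.8]], [[257.4, 192.8]], [[257.3, 193.5]]]
[[[0,0.001,0.077,0,-0.0005,0,150],[-0.001,0.001,0.077,0,-0.0004,-0.0001,150],[0,0.001,0.078,0,-0.0005,0,150],[0,0.002,0.077,0,-0.0005,0,150],[0,0.001,0.077,0,-0.0004,0,150],[0.001,0.001,0.077,0,-0.0005,-0.0001,150]]]
```

View pics/top4.png

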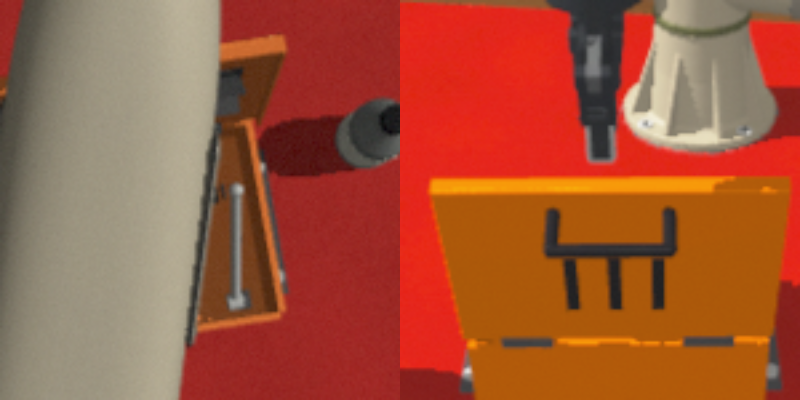

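The rod stands free with its tip at about (338,221.5) px, roughly 0.91 rad. The cover is back at its stop and the gripper is centred over the handle bar, so I regrip it.

{"name": "jog_arm", "arguments": {"increments": [[[0, 0.001, 0.077, 0, 0, 0, 150], [-0.001, 0.001, 0.077, 0, 0, 0, 150], [0, 0.001, 0.078, 0, 0, 0, 150], [0, 0.002, 0.077, 0, 0, 0, 150], [0, 0.001, 0.077, 0, 0, 0, 150], [0.001, 0.001, 0.077, 0, 0, 0, 150], [0, 0, 0, 0, 0, 0, 150], [0, 0, 0, 0, 0, 0, 255], [0, 0, 0, 0, 0, 0, 255], [0, 0, 0, 0, 0, 0, 255], [0, 0, 0, 0, 0, 0, 255], [0, 0, 0, 0, 0, 0, 255]]], "force": 40}}

```text
clock: 17.95
tcp_pos: [0.6854, -0.0116, 0.2549]
orientation: [-0.0, 0.658, 0.753, 0.005]
wrist_force: [1.6, 1.1, 10.0]
finger_gap: 0.0105
grip_force: 39.3
```

```bash
python3 - <<'E'
from h import *
s=env.get_state();print(s['clock'],s['wrist_force'],s['finger_gap'],s['grip_force'],s['tcp_pos'])
p0,q0=pose(); o,r=H(); L=r.inv().apply(p0+q0.apply([0,0,-.019])-o)*1000; print(L)
c=np.array([100,103.3]); R0=np.hypot(L[0]-c[0],L[2]-c[1]); t0=np.arctan2(L[2]-c[1],c[0]-L[0]); print(R0,t0-np.arctan2(50,180))
# lower to cover 0.90 in 18 rows
ts=t0+np.linspace(0,0.92-(t0-np.arctan2(50,180)),19)[1:]
rows([(hw([c[0]-R0*np.cos(t),L[1],c[1]+R0*np.sin(t)]),q0,1) for t in ts],255)
E
```

```text
17.95 [ 1.59497091  1.14721602 10.03252881] 0.010549878155488107 39.33125853538513 [ 0.68544604 -0.0116446   0.2549148 ]
[181.17221012   0.33802299 273.91381828]
188.939150743331 1.7439224054923264
[[[0,-0.031,-0.014,0,0,0,255],[0,-0.033,-0.013,0,0,0,255],[0,-0.032,-0.012,0,0,0,255],[0,-0.033,-0.01,0,0,0,255],[0,-0.034,-0.008,0,0,0,255],[0,-0.034,-0.007,0,0,0,255],[0,-0.034,-0.005,0,0,0,255],[0.001,-0.034,-0.004,0,0,0,255],[0,-0.035,-0.002,0,0,0,255],[0,-0.034,-0.001,0,0,0,255],[0,-0.035,0.001,0,0,0,255],[-0.001,-0.035,0.003,0,0,0,255],[0,-0.034,0.004,0,0,0,255],[0,-0.034,0.006,0,0,0,255],[0,-0.034,0.007,0,0,0,255],[0,-0.033,0.009,0,0,0,255],[0,-0.033,0.01,0,0,0,255],[0,-0.033,0.012,0,0,0,255]]]
```

{"name": "jog_arm", "arguments": {"increments": [[[0, -0.031, -0.016, 0, 0, 0, 255], [0, -0.033, -0.013, 0, 0, 0, 255], [0, -0.032, -0.012, 0, 0, 0, 255], [0, -0.033, -0.01, 0, 0, 0, 255], [0, -0.034, -0.008, 0, 0, 0, 255], [0, -0.034, -0.007, 0, 0, 0, 255], [0, -0.034, -0.005, 0, 0, 0, 255], [0, -0.034, -0.004, 0, 0, 0, 255], [0, -0.035, -0.002, 0, 0, 0, 255], [0, -0.034, -0.001, 0, 0, 0, 255], [0, -0.035, 0.001, 0, 0, 0, 255], [0, -0.035, 0.003, 0, 0, 0, 255]]]}}

```text
clock: 19.15
tcp_pos: [0.5831, -0.0257, 0.2702]
orientation: [-0.003, 0.659, 0.752, 0.002]
wrist_force: [-0.2, -4.2, 5.4]
finger_gap: 0.0103
grip_force: 43.3
```

```bash
python3 - <<'E'
from h import *
s=env.get_state();print(s['clock'],s['wrist_force'],s['finger_gap'])
p0,q0=pose(); o,r=H(); L=r.inv().apply(p0+q0.apply([0,0,-.019])-o)*1000; print(L)
c=np.array([100,103.3]); R0=np.hypot(L[0]-c[0],L[2]-c[1]); t0=np.arctan2(L[2]-c[1],c[0]-L[0]); print(R0,t0-np.arctan2(50,180))
ts=t0+np.linspace(0,0.90-(t0-np.arctan2(50,180)),15)[1:]
rows([(hw([c[0]-R0*np.cos(t),L[1],c[1]+R0*np.sin(t)]),q0,1) for t in ts],255)
E
```

```text
19.15 [-0.21527651 -4.16487865  5.37166511] 0.010337008399906426
[7.80152590e+01 4.57847677e-02 2.89169339e+02]
187.16500731767889 1.1821158643428258
[[[0,-0.015,0.002,0,0,0,255],[0,-0.015,0.002,0,0,0,255],[0,-0.015,0.003,0,0,0,255],[0,-0.015,0.003,0,0,0,255],[0,-0.014,0.003,0,0,0,255],[0,-0.015,0.003,0,0,0,255],[0,-0.015,0.004,0,0,0,255],[0,-0.014,0.004,0,0,0,255],[0,-0.015,0.004,0,0,0,255],[0,-0.014,0.005,0,0,0,255],[0,-0.014,0.005,0,0,0,255],[0,-0.014,0.005,0,0,0,255],[-0.001,-0.015,0.005,0,0,0,255],[0,-0.013,0.006,0,0,0,255]]]
```

{"name": "jog_arm", "arguments": {"increments": [[[0, -0.015, 0.001, 0, 0, 0, 255], [0, -0.015, 0.002, 0, 0, 0, 255], [0, -0.015, 0.003, 0, 0, 0, 255], [0, -0.015, 0.003, 0, 0, 0, 255], [0, -0.014, 0.003, 0, 0, 0, 255], [0, -0.015, 0.003, 0, 0, 0, 255], [0, -0.015, 0.004, 0, 0, 0, 255], [0, -0.014, 0.004, 0, 0, 0, 255], [0, -0.015, 0.004, 0, 0, 0, 255], [0, -0.014, 0.005, 0, 0, 0, 255]]]}}

```text
clock: 20.15
tcp_pos: [0.5471, -0.0307, 0.261]
orientation: [-0.004, 0.659, 0.752, 0.002]
wrist_force: [0.7, -6.8, 0.2]
finger_gap: 0.0102
grip_force: 43.9
```

```bash
cat >> h.py <<'E'
def cov():
    s=env.get_state();p0,q0=pose(s); o,r=H(); L=r.inv().apply(p0+q0.apply([0,0,-.019])-o)*1000
    c=np.array([100,103.3]); print(s['clock'],s['wrist_force'].round(1),L.round(1),'cover',np.arctan2(L[2]-c[1],c[0]-L[0])-np.arctan2(50,180))
E
python3 - <<'E'
from h import *
cov()
c=cam('top'); s=cam('scene'); 
cv2.imwrite('pics/prop5.png',np.hstack([cv2.resize(c['pixels'][180:300,270:390,::-1],(400,400)),cv2.resize(s['pixels'][110:250,180:320,::-1],(400,400))]))
E
```

```text
20.15 [ 0.7 -6.8  0.2] [ 4.17e+01 -1.00e-01  2.80e+02] cover 0.9809308060569646
```

{"name": "jog_arm", "arguments": {"increments": [[[0, -0.014, 0.005, 0, 0, 0, 255], [0, -0.014, 0.005, 0, 0, 0, 255], [0, -0.014, 0.005, 0, 0, 0, 255], [0, -0.01, 0.004, 0, 0, 0, 255], [0, 0, 0, 0, 0, 0, 255]]]}}

```text
clock: 20.75
tcp_pos: [0.5365, -0.032, 0.2573]
orientation: [-0.002, 0.659, 0.752, 0.004]
wrist_force: [6.5, -4.2, 1.9]
finger_gap: 0.0103
grip_force: 43.5
```

```bash
python3 - <<'E'
from h import *
cov()
c=cam('top'); s=cam('scene'); 
cv2.imwrite('pics/prop5.png',np.hstack([cv2.resize(c['pixels'][180:300,270:390,::-1],(400,400)),cv2.resize(s['pixels'][110:250,180:320,::-1],(400,400))]))
E
```

```text
20.75 [ 6.5 -4.2  1.9] [ 30.9   0.  276.3] cover 0.9198272455185756
```

{"name": "jog_arm", "arguments": {"increments": [[[0, -0.008, 0.003, 0, 0, 0, 255], [0, -0.008, 0.003, 0, 0, 0, 255], [0, 0, 0, 0, 0, 0, 255]]]}}

```text
clock: 21.15
tcp_pos: [0.536, -0.0321, 0.2571]
orientation: [0.001, 0.658, 0.753, 0.007]
wrist_force: [14.5, -1.7, 2.7]
finger_gap: 0.0103
grip_force: 43.7
```

```bash
python3 - <<'E'
from h import *
cov()
c=cam('top'); s=cam('scene'); 
cv2.imwrite('pics/prop5.png',np.hstack([cv2.resize(c['pixels'][180:300,270:390,::-1],(400,400)),cv2.resize(s['pixels'][110:250,180:320,::-1],(400,400))]))
E
```

```text
21.15 [14.5 -1.7  2.7] [ 30.2  -0.  276.1] cover 0.9162218431772207
```

View pics/prop5.png

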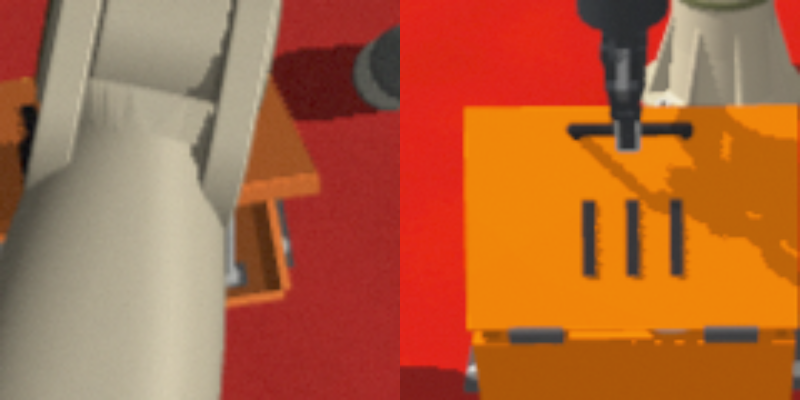

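The cover stopped at 0.917 rad and the push force is rising, so the rod is carrying it at the expected angle. I open only to a small gap so the fingers still surround the bar, and check.

{"name": "jog_arm", "arguments": {"increments": [[[0, 0.014, 0, 0, 0, 0, 255], [0, 0, 0, 0, 0, 0, 225], [0, 0, 0, 0, 0, 0, 200], [0, 0, 0, 0, 0, 0, 185], [0, 0, 0, 0, 0, 0, 170], [0, 0, 0, 0, 0, 0, 170]]]}}

```text
clock: 21.85
tcp_pos: [0.5331, -0.0309, 0.2547]
orientation: [-0.005, 0.658, 0.753, 0.002]
wrist_force: [-0.6, 0.7, -0.2]
finger_gap: 0.0287
grip_force: 0.0
```

{"name": "jog_arm", "arguments": {"increments": [[[0, 0, -0.06, 0, 0, 0, 170], [0, 0, -0.1, 0, 0, 0, 170], [0, 0, -0.12, 0, 0, 0, 170], [0, 0, -0.12, 0, 0, 0, 170], [0, 0, -0.1, 0, 0, 0, 170], [0, -0.1, 0, 0, 0, 0, 170], [0, -0.15, 0, 0, 0, 0, 170], [0, -0.18, 0, 0, 0, 0, 170], [0, -0.15, 0, 0, 0, 0, 170], [0, 0, 0, 0, 0, 0, 0], [0, 0, 0, 0, 0, 0, 0]]]}}

```text
clock: 22.95
tcp_pos: [0.39, -0.0516, 0.381]
orientation: [-0.003, 0.659, 0.752, 0.003]
wrist_force: [0.2, 0.2, 0.3]
finger_gap: 0.0568
grip_force: 0.0
```

```bash
cat > kin.py <<'E'
from h import *
from scipy.optimize import least_squares
D=[([-1.29057,.313995,.044965,1.303598,0,1.43123],[.234218,-.524569,.230407],None),
([-.294737,.097343,-.480002,.997873,-.004395,1.143039],[.426579,-.047274,.131635],None),
([-.135371,.534502,.432487,1.465718,.001404,1.30085],[.6832,-.0119,.2523],None),
([-.136686,.578126,.77735,1.762787,-.000356,1.300744],[.681493,-.01309,.362293],None),
([-.393601,.329519,-.184503,1.065422,0,-.527476],[.536667,-.136265,.130191],None),
([-.491831,.187567,-.578499,.542899,.190087,-.603562],[.54319,-.135904,.078305],[.16,-.067,.985,.013]),
([-.780749,-.05747,-1.025078,-.037185,.676857,-.69019],[.523957,-.141807,.144812],[.432,-.064,.899,.034]),
([-.392746,.199606,.230846,1.611282,.006834,-.540266],[.499154,-.11797,.369095],None),
([-.140687,.596369,.821935,1.79891,.008649,1.295069],[.681675,-.01312,.367289],None)]
def fk(p,j):
    r0,h,L1,L2,e,d,L4,L5,c6=p[:9]
    Q=R.from_euler('z',j[0]); x=Q.apply([r0,0,h]); Q=Q*R.from_euler('y',j[1]); x=x+Q.apply([0,0,L1])
    Q=Q*R.from_euler('y',-j[2]); x=x+Q.apply([L2,d,e]); Q=Q*R.from_euler('y',j[3]); x=x+Q.apply([L4,0,0])
    Q=Q*R.from_euler('z',S5*j[4]); x=x+Q.apply([L5,0,0]); Q=Q*R.from_euler('x',S6*j[5]+c6)
    return x,Q*R.from_matrix(np.array([[0,0,1],[0,1,0],[-1,0,0.]]))
best=None
st=env.get_state(); DD=D+[(st['joint_pos'],st['tcp_pos'],st['orientation'])]
for S5 in(1,-1):
  for S6 in(1,-1):
    def f(p):
        o=[]
        for j,x,q in DD:
            X,Q=fk(p,j); o+=list(X-x)
            if q is not None: o+=list(.2*(rot(q).inv()*Q).as_rotvec())
        return np.r_[o,1e-4*(p-P0)]
    for c in(0,1.57,3.14,-1.57):
        P0=np.array([0,.3,.35,.35,0,0,.1,.25,c])
        u=least_squares(f,P0)
        if best is None or u.cost<best[0]: best=(u.cost,u.x,S5,S6,u.fun)
cost,KP,S5,S6,fun=best
lo=np.array([-2.76,-.86,-1.03,-2.2,-1.47,-3.14]);hi=np.array([2.76,1.69,1.26,2.34,1.5,3.14])
def ik(gp,Q,j0):
    x=np.array(gp)+Q.apply([0,0,.019])
    def g(j): X,q=fk(KP,j); return np.r_[X-x,.2*(q.inv()*Q).as_rotvec()]
    u=least_squares(g,np.clip(j0,lo+.01,hi-.01),bounds=(lo,hi)); return u.x,np.abs(u.fun).max()
E
python3 - <<'E'
from kin import *
print(cost,KP.round(4),S5,S6,np.abs(fun).max(),st['clock'],st['tcp_pos'],st['joint_pos'],st['wrist_force'])
for pit in(.3,.4,.5,.6,.75):
  for yaw in(.5,0,-.5):
   for fl in (0,1):
    j,e=ik(hw([-20,35,74]),tool(pit,yaw,fl,0),st['joint_pos']); print(pit,yaw,fl,j.round(2),round(e,4))
c=cam('top'); s=cam('scene')
for k in('pulley_top','shaft_top','handle','rod_tip'):
   for n,cc in(('top',c),('scene',s)): print(k,n,[(np.round(a['uv'],1),round(a['conf'],2)) for a in spotter.landmark_of(k,n)[:2]])
print(proj(c,[hw([-20,35,84]),hw([-20,35,92]),hw(handle(.92)),hw([20,-105,194])]).round(1).tolist(),proj(s,hw(handle(.92))))
cv2.imwrite('pics/p6.png',np.hstack([cv2.resize(c['pixels'][200:300,230:370,::-1],(800,571))]))
E
```

```text
6.483603840424251e-08 [-0.000e+00  2.331e-01  5.185e-01  4.095e-01  5.560e-02  8.000e-02
  1.404e-01  3.002e-01  1.000e-04] 1 1 0.00019194408534144806 22.95 [ 0.39002857 -0.05164727  0.38097461] [-0.34256532 -0.04022011 -0.00402684  1.61074929  0.00788142  1.09598059] [0.21413714 0.2354013  0.32382943]
0.3 0.5 0 [-0.32  0.13 -0.7   0.56  0.24  2.21] 0.0
0.3 0.5 1 [-0.32  0.13 -0.7   0.56  0.24 -0.93] 0.0
0.3 0 0 [-0.24  0.08 -0.77  0.44  0.11  2.78] 0.0
0.3 0 1 [-0.24  0.08 -0.77  0.44  0.11 -0.36] 0.0
0.3 -0.5 0 [-0.24  0.07 -0.79  0.42  0.05  3.14] 0.0248
0.3 -0.5 1 [-0.14  0.09 -0.77  0.42 -0.07  0.22] 0.0
0.4 0.5 0 [-0.38  0.11 -0.77  0.47  0.34  2.17] 0.0
0.4 0.5 1 [-0.38  0.11 -0.77  0.47  0.34 -0.97] 0.0
0.4 0 0 [-0.27  0.03 -0.87  0.3   0.15  2.77] 0.0
0.4 0 1 [-0.27  0.03 -0.87  0.3   0.15 -0.37] 0.0
0.4 -0.5 0 [-0.23  0.02 -0.89  0.26  0.04  3.14] 0.0249
0.4 -0.5 1 [-0.12  0.04 -0.86  0.28 -0.1   0.23] 0.0
0.5 0.5 0 [-0.43  0.09 -0.83  0.39  0.43  2.13] 0.0
0.5 0.5 1 [-0.43  0.09 -0.83  0.39  0.43 -1.01] 0.0
0.5 0 0 [-0.3  -0.   -0.97  0.14  0.2   2.76] 0.0
0.5 0 1 [-0.3  -
[... 500 characters left out ...]
 0.69  2.04] 0.0
0.75 0.5 1 [-0.58  0.1  -0.98  0.17  0.69 -1.1 ] 0.0
0.75 0 0 [-0.37 -0.02 -1.03  0.02  0.33  2.71] 0.0265
0.75 0 1 [-0.37 -0.02 -1.03  0.02  0.33 -0.43] 0.0265
0.75 -0.5 0 [-0.19 -0.03 -1.03 -0.02 -0.02  3.14] 0.0319
0.75 -0.5 1 [-0.02  0.02 -1.03 -0.07 -0.26  0.29] 0.0225
pulley_top top [(array([285.4, 247.3]), 0.67), (array([195.9, 202.2]), 0.53)]
pulley_top scene []
shaft_top top [(array([197.5, 200.4]), 0.26)]
shaft_top scene []
handle top [(array([296.1, 221.1]), 0.87)]
handle scene [(array([256.8, 155.6]), 0.94), (array([352.2, 207.9]), 0.26)]
rod_tip top []
rod_tip scene []
[[285.1, 248.9], [285.2, 248.7], [298.7, 220.7], [338.6, 222.3]] [[259.29816275 154.84854371]]
```

View pics/p6.png

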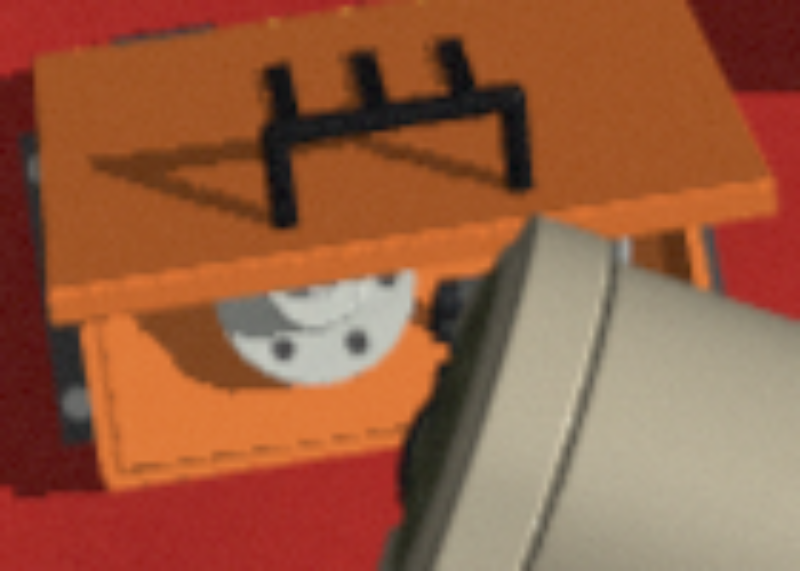

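The cover stays propped, with the handle at about (296,221) px against a predicted (299,221). The pulley shows under its front edge. The kinematic fit is good to 0.2 mm, so I plan the pulley approach with it. I also estimate the spin from the earlier clear view.

```bash
cat > pl.py <<'E'
from kin import *
def chk(W,j):
    for g,Q,n in W:
        j,e=ik(g,Q,j); print('ik',j.round(2),round(e,4))
    return j
E
python3 - <<'E'
from pl import *
Q=tool(.5,.45,1,0); G=hw([-20,35,72]); back=lambda d:G+Q.apply([0,0,-d])
W=[(hw([-130,10,240]),Q,17)]; W2=[(back(.07),Q,5),(G,Q,5)]
chk(W+W2,st['joint_pos'])
p=rows(W,0); rows(W2,0,p)
im=cv2.imread('pics/top2.png'); x0,y0=int((265-230)*4.5),int((230-170)*4.2)
cv2.imwrite('pics/key7.png',cv2.resize(im[y0:y0+160,x0:x0+180],(540,514)))
print('boss',proj(cam('top'),[hw([-20,35,84]),hw([4,35,84])]))
E
```

```text
ik [-0.7  -0.28 -0.67  1.02  0.48 -1.25] 0.0
ik [-0.51 -0.06 -0.8   0.58  0.44 -1.03] 0.0
ik [-0.42  0.08 -0.86  0.35  0.42 -0.95] 0.0
[[[0.003,-0.001,0.037,-0.0093,-0.0061,-0.037,0],[0.004,-0.002,0.037,-0.0093,-0.006,-0.037,0],[0.005,-0.003,0.037,-0.0092,-0.0061,-0.0369,0],[0.005,-0.003,0.036,-0.0093,-0.006,-0.037,0],[0.007,-0.003,0.036,-0.0093,-0.0061,-0.037,0],[0.008,-0.004,0.037,-0.0093,-0.006,-0.037,0],[0.009,-0.003,0.035,-0.0093,-0.0061,-0.037,0],[0.01,-0.004,0.036,-0.0092,-0.006,-0.0369,0],[0.012,-0.003,0.035,-0.0093,-0.0061,-0.037,0],[0.012,-0.003,0.035,-0.0093,-0.006,-0.037,0],[0.013,-0.003,0.035,-0.0093,-0.0061,-0.037,0],[0.014,-0.002,0.034,-0.0092,-0.0061,-0.037,0],[0.015,-0.001,0.034,-0.0093,-0.006,-0.0369,0],[0.016,0,0.034,-0.0093,-0.0061,-0.037,0],[0.016,0,0.033,-0.0093,-0.006,-0.037,0],[0.017,0.002,0.033,-0.0093,-0.0061,-0.037,0],[0.017,0.002,0.033,-0.0092,-0.006,-0.037,0]]]
[[[-0.013,-0.02,0.104,0,0,0,0],[-0.012,-0.02,0.104,0,0,0,0],[-0.013,-0.021,0.104,0,0,0,0],[-0.013,-0.02,0.104,0,0,0,0],[-0.013,-0.02,0.104,0,0,0,0],[0,0,0.056,0,0,0,0],[0,0,0.056,0,0,0,0],[0,0,0.056,0,0,0,0],[0,0,0.056,0,0,0,0],[0,0,0.056,0,0,0,0]]]
boss [[285.07807216 248.85958096]
 [283.72970757 240.19760755]]
```

View pics/key7.png

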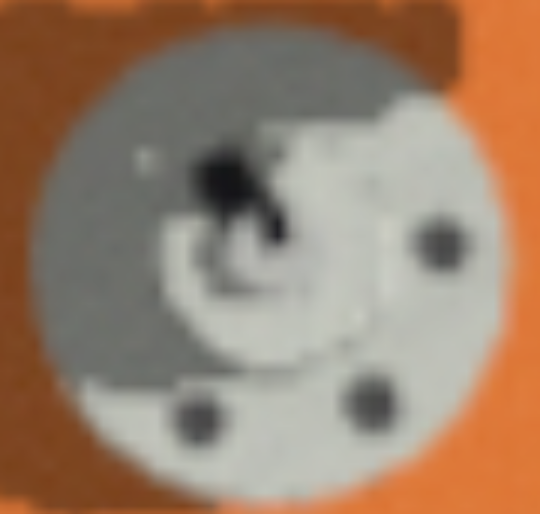

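In the enlarged view the keyway blob lies up-left of the boss centre, about 36° from image-up. Less the 9° of housing yaw, the spin is about +0.5 rad. I approach from the front.

{"name": "jog_arm", "arguments": {"increments": [[[0.003, -0.001, 0.037, -0.0093, -0.0061, -0.037, 0], [0.004, -0.002, 0.037, -0.0093, -0.006, -0.037, 0], [0.005, -0.003, 0.037, -0.0092, -0.0061, -0.0369, 0], [0.005, -0.003, 0.036, -0.0093, -0.006, -0.037, 0], [0.007, -0.003, 0.036, -0.0093, -0.0061, -0.037, 0], [0.008, -0.004, 0.037, -0.0093, -0.006, -0.037, 0], [0.009, -0.003, 0.035, -0.0093, -0.0061, -0.037, 0], [0.01, -0.004, 0.036, -0.0092, -0.006, -0.0369, 0], [0.012, -0.003, 0.035, -0.0093, -0.0061, -0.037, 0], [0.012, -0.003, 0.035, -0.0093, -0.006, -0.037, 0], [0.013, -0.003, 0.035, -0.0093, -0.0061, -0.037, 0], [0.014, -0.002, 0.034, -0.0092, -0.0061, -0.037, 0], [0.015, -0.001, 0.034, -0.0093, -0.006, -0.0369, 0], [0.016, 0, 0.034, -0.0093, -0.0061, -0.037, 0], [0.016, 0, 0.033, -0.0093, -0.006, -0.037, 0], [0.017, 0.002, 0.033, -0.0093, -0.0061, -0.037, 0], [0.017, 0.002, 0.033, -0.0092, -0.006, -0.037, 0], [0, 0, 0, 0, 0, 0, 0], [0, 0, 0, 0, 0, 0, 0]]]}}

```text
clock: 25.4
tcp_pos: [0.3831, -0.039, 0.2236]
orientation: [0.237, -0.277, 0.929, 0.071]
wrist_force: [-0.3, 0.7, 0.2]
finger_gap: 0.0857
grip_force: 0.0
```

```bash
python3 - <<'E'
from pl import *
s=env.get_state();print(s['clock'],s['wrist_force'],s['finger_gap'],s['joint_pos'])
Q=tool(.5,.45,1,0); G=hw([-20,35,72]); p,q=pose(); print((q.inv()*Q).as_rotvec(degrees=True),p-hw([-130,10,240])-Q.apply([0,0,.019]))
rows([(G+Q.apply([0,0,-.07]),Q,6),(G,Q,6)],0)
E
```

```text
25.4 [-0.25658482  0.66865033  0.24449116] 0.085655583295659 [-0.70326223 -0.28180147 -0.67445839  1.02529661  0.47764724 -1.24574919]
[-0.06203994 -0.01708552 -0.21120892] [-0.00018604 -0.00028702  0.00024148]
[[[-0.011,-0.017,0.087,-0.0001,0,-0.0002,0],[-0.011,-0.016,0.087,0,0,-0.0002,0],[-0.01,-0.017,0.087,-0.0001,0,-0.0002,0],[-0.011,-0.017,0.087,0,-0.0001,-0.0002,0],[-0.011,-0.017,0.087,-0.0001,0,-0.0002,0],[-0.011,-0.016,0.087,0,0,-0.0002,0],[0,0,0.047,0,0,0,0],[0,0,0.046,0,0,0,0],[0,0,0.047,0,0,0,0],[0,0,0.047,0,0,0,0],[0,0,0.046,0,0,0,0],[0,0,0.047,0,0,0,0]]]
```

{"name": "jog_arm", "arguments": {"increments": [[[-0.011, -0.017, 0.087, 0, 0, 0, 0], [-0.011, -0.016, 0.087, 0, 0, 0, 0], [-0.01, -0.017, 0.087, 0, 0, 0, 0], [-0.011, -0.017, 0.087, 0, 0, 0, 0], [-0.011, -0.017, 0.087, 0, 0, 0, 0], [-0.011, -0.016, 0.087, 0, 0, 0, 0], [0, 0, 0.047, 0, 0, 0, 0], [0, 0, 0.046, 0, 0, 0, 0], [0, 0, 0.047, 0, 0, 0, 0], [0, 0, 0.047, 0, 0, 0, 0], [0, 0, 0.046, 0, 0, 0, 0], [0, 0, 0.047, 0, 0, 0, 0], [0, 0, 0, 0, 0, 0, 0]]]}}

```text
clock: 26.7
tcp_pos: [0.4893, 0.0018, 0.0551]
orientation: [0.237, -0.278, 0.928, 0.071]
wrist_force: [-0.2, -0.4, -0.2]
finger_gap: 0.0858
grip_force: 0.0
```

```bash
python3 - <<'E'
from h import *
s=env.get_state();print(s['clock'],s['wrist_force'],s['ft_torque'],s['finger_gap'],s['joint_pos'])
o,r=H();p,q=pose();print(r.inv().apply(p+q.apply([0,0,-.019])-o)*1000)
c=cam('top'); t=cam('scene')
cv2.imwrite('pics/g8.png',np.hstack([cv2.resize(c['pixels'][190:310,230:350,::-1],(400,400)),cv2.resize(t['pixels'][110:250,180:320,::-1],(400,400))]))
E
```

```text
26.7 [-0.17044563 -0.40300781 -0.21710728] [-0.22969029  0.35573334  0.03624475] 0.08578956640394769 [-0.42039322  0.07996351 -0.85547181  0.35011396  0.41622458 -0.94258921]
[-19.4765335   36.02785296  71.82501817]
```

View pics/g8.png

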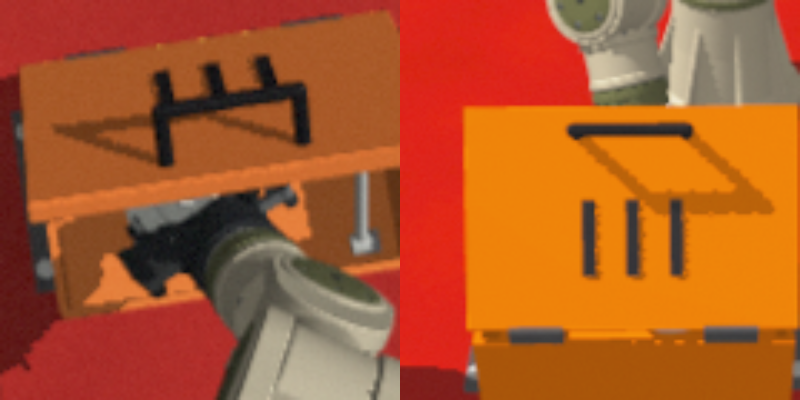

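The gripper straddles the boss under the propped cover. The cover and rod are unmoved and there is no contact force. I close on the boss.

{"name": "jog_arm", "arguments": {"increments": [[[0, 0, 0, 0, 0, 0, 90], [0, 0, 0, 0, 0, 0, 120], [0, 0, 0, 0, 0, 0, 200], [0, 0, 0, 0, 0, 0, 255], [0, 0, 0, 0, 0, 0, 255], [0, 0, 0, 0, 0, 0, 255]]], "force": 35}}

```text
clock: 27.4
tcp_pos: [0.4888, 0.0019, 0.0561]
orientation: [0.238, -0.279, 0.928, 0.072]
wrist_force: [-5.0, 3.0, 8.3]
finger_gap: 0.0476
grip_force: 35.8
```

```bash
python3 - <<'E'
from pl import *
s=env.get_state();print(s['clock'],s['wrist_force'],s['ft_torque'],s['finger_gap'])
o,r=H();p,q=pose();g=p+q.apply([0,0,-.019]);L=r.inv().apply(g-o)*1000;print(L)
# turn about world vertical through grasp point, 0.05 rad per row; small downward bias 2.5 mm at start
W=[]
for i in range(1,17):
    W.append((g+[0,0,-.0025*min(1,i/3)],R.from_euler('z',-.05*i)*q,1))
chk(W[7::8],s['joint_pos'])
rows(W,255)
E
```

```text
27.4 [-4.96307531  2.98867041  8.28667216] [0.53262412 0.5336071  0.4797671 ] 0.04755161725179061
[-20.0119305   36.18010514  72.78341399]
ik [-0.31  0.01 -0.97  0.14  0.23 -0.44] 0.0
ik [-0.16  0.   -0.99  0.08 -0.03  0.05] 0.0
[[[0.002,-0.002,0.003,0.0077,0,0.014,255],[0.001,-0.002,0.003,0.0076,0,0.0139,255],[0.002,-0.001,0.003,0.0077,0,0.014,255],[0,-0.002,0,0.0076,0,0.0139,255],[0,-0.002,0,0.0077,-0.0001,0.014,255],[0,-0.002,0,0.0076,0,0.0139,255],[0,-0.002,0,0.0077,0,0.014,255],[0,-0.002,0,0.0076,0,0.0139,255],[0,-0.002,0,0.0077,0,0.014,255],[0,-0.001,0,0.0077,0,0.0139,255],[0,-0.002,0,0.0076,0,0.014,255],[0,-0.002,0,0.0077,0,0.0139,255],[0,-0.002,-0.001,0.0076,0,0.014,255],[0,-0.002,0,0.0077,-0.0001,0.0139,255],[0,-0.002,0,0.0076,0,0.014,255],[0,-0.001,0,0.0077,0,0.0139,255]]]
```

{"name": "jog_arm", "arguments": {"increments": [[[0.001, -0.002, 0.001, 0.0077, 0, 0.014, 255], [0.001, -0.002, 0.001, 0.0076, 0, 0.0139, 255], [0, -0.002, 0.001, 0.0077, 0, 0.014, 255], [0, -0.002, 0, 0.0076, 0, 0.0139, 255], [0, -0.002, 0, 0.0077, 0, 0.014, 255], [0, -0.002, 0, 0.0076, 0, 0.0139, 255], [0, -0.002, 0, 0.0077, 0, 0.014, 255]]]}}

```text
clock: 28.1
tcp_pos: [0.4899, -0.0011, 0.0544]
orientation: [0.246, -0.112, 0.962, 0.029]
wrist_force: [2.7, 4.1, -3.9]
finger_gap: 0.0475
grip_force: 37.0
```

```bash
cat >> h.py <<'E'
def pul():
    s=env.get_state();o,r=H();p,q=pose(s);L=r.inv().apply(p+q.apply([0,0,-.019])-o)*1000
    z=r.inv().apply(q.apply([0,0,1])); print(s['clock'],'F',s['wrist_force'].round(1),'M',s['ft_torque'].round(2),'gap',round(s['finger_gap'],4),'L',L.round(1),'yaw',round(np.arctan2(z[1],z[0]),3),'pitch',round(np.arccos(-z[2]),3))
E
python3 -c "
from h import *
pul()"
```

```text
28.1 F [ 2.7  4.1 -3.9] M [0.54 0.34 0.35] gap 0.0475 L [-20.2  36.1  71.1] yaw 0.101 pitch 0.501
```

Fz has flipped from +8 N to −4 N, so the gripper now carries the pulley's weight. That suggests it is over the key and free to drop. I lower a little to test.

{"name": "jog_arm", "arguments": {"increments": [[[-0.003, 0, 0.0055, 0, 0, 0, 255], [-0.003, 0, 0.0055, 0, 0, 0, 255], [0, 0, 0, 0, 0, 0, 255]]]}}

```text
clock: 28.4
tcp_pos: [0.4902, -0.001, 0.0506]
orientation: [0.243, -0.113, 0.963, 0.029]
wrist_force: [-4.5, 0.9, -4.4]
finger_gap: 0.0473
grip_force: 37.5
```

```bash
python3 -c "
from h import *
pul(); print(pose()[1].inv().apply([0,0,-1]))"
```

```text
28.4 F [-4.5  0.9 -4.4] M [-0.16  1.8   0.18] gap 0.0473 L [-19.8  36.2  67.3] yaw 0.102 pitch 0.495
[ 0.47487754 -0.00114552  0.88005114]
```

{"name": "jog_arm", "arguments": {"increments": [[[0.008, 0, 0.004, 0, 0, 0, 255], [0.008, 0, 0.006, 0, 0, 0, 255], [0.004, 0, 0.006, 0, 0, 0, 255], [0.0034, 0, 0.005, 0, 0, 0, 255], [0, 0, 0, 0, 0, 0, 255]]]}}

```text
clock: 28.9
tcp_pos: [0.49, -0.0011, 0.0448]
orientation: [0.246, -0.113, 0.962, 0.03]
wrist_force: [-1.4, 4.8, -5.0]
finger_gap: 0.0474
grip_force: 37.2
```

```bash
python3 -c "
from h import *
pul()"
```

```text
28.9 F [-1.4  4.8 -5. ] M [0.76 1.   0.46] gap 0.0474 L [-20.1  36.1  61.5] yaw 0.104 pitch 0.5
```

{"name": "jog_arm", "arguments": {"increments": [[[0.001, 0, 0.002, 0, 0, 0, 255], [0, 0, 0, 0, 0, 0, 60], [0, 0, 0, 0, 0, 0, 30], [0, 0, 0, 0, 0, 0, 30], [0, 0, 0, 0, 0, 0, 30], [0, 0, 0, 0, 0, 0, 30]]]}}

```text
clock: 29.5
tcp_pos: [0.4911, -0.0024, 0.0453]
orientation: [0.247, -0.113, 0.962, 0.028]
wrist_force: [-0.6, 1.3, -0.3]
finger_gap: 0.0752
grip_force: 0.0
```

```bash
python3 - <<'E'
from pl import *
pul()
p,q=pose(); g=p+q.apply([0,0,-.019])
W=[(g+q.apply([0,0,-.09]),q,6),(hw([-150,20,240]),q,6)]
chk(W,st['joint_pos']); rows(W,30)
E
```

```text
29.5 F [-0.6  1.3 -0.3] M [-0.07  0.48 -0.01] gap 0.0752 L [-19.2  34.7  61.9] yaw 0.096 pitch 0.501
ik [-0.4  -0.2  -0.91  0.44  0.29 -0.58] 0.0
ik [-0.64 -0.47 -0.79  0.91  0.38 -0.81] 0.0
[[[0,0,-0.06,0,0,0,30],[0,0,-0.06,0,0,0,30],[0,0,-0.06,0,0,0,30],[0,0,-0.06,0,0,0,30],[0,0,-0.06,0,0,0,30],[0,0,-0.06,0,0,0,30],[0.02,-0.001,-0.086,0,0,0,30],[0.02,-0.002,-0.087,0,0,0,30],[0.02,-0.001,-0.086,0,0,0,30],[0.019,-0.001,-0.086,0,0,0,30],[0.02,-0.001,-0.086,0,0,0,30],[0.02,-0.002,-0.087,0,0,0,30]]]
```

{"name": "jog_arm", "arguments": {"increments": [[[0, 0, -0.06, 0, 0, 0, 30], [0, 0, -0.06, 0, 0, 0, 30], [0, 0, -0.06, 0, 0, 0, 30], [0, 0, -0.06, 0, 0, 0, 30], [0, 0, -0.06, 0, 0, 0, 30], [0, 0, -0.06, 0, 0, 0, 30], [0.02, -0.001, -0.086, 0, 0, 0, 30], [0.02, -0.002, -0.087, 0, 0, 0, 30], [0.02, -0.001, -0.086, 0, 0, 0, 30], [0.019, -0.001, -0.086, 0, 0, 0, 30], [0.02, -0.001, -0.086, 0, 0, 0, 30], [0.02, -0.002, -0.087, 0, 0, 0, 30], [0, -0.12, 0, 0, 0, 0, 30], [0, -0.15, 0, 0, 0, 0, 30], [0, -0.15, 0, 0, 0, 0, 30], [0, -0.15, 0, 0, 0, 0, 30], [0, -0.15, 0, 0, 0, 0, 30], [0, -0.12, 0, 0, 0, 0, 30], [0, 0, 0, 0, 0, 0, 30]]]}}

```text
clock: 31.4
tcp_pos: [0.4125, -0.2428, 0.2234]
orientation: [0.246, -0.112, 0.962, 0.027]
wrist_force: [-0.7, 1.3, -0.1]
finger_gap: 0.0754
grip_force: 0.0
```

```bash
python3 - <<'E'
from h import *
pul()
c=cam('top'); t=cam('scene')
for n in('top','scene'):
  for k in('handle','pulley_top'): print(n,k,[(a['uv'],a['conf']) for a in spotter.landmark_of(k,n)[:1]])
print(proj(c,[hw([-20,35,84]),hw([-20,35,72])]))
cv2.imwrite('pics/f9.png',np.hstack([cv2.resize(c['pixels'][190:310,230:350,::-1],(400,400)),cv2.resize(t['pixels'][80:290,140:410,::-1],(400,311+89))]))
E
```

```text
31.4 F [-0.7  1.3 -0.1] M [-0.06  0.48 -0.04] gap 0.0754 L [-129.1 -193.   240.1] yaw 0.091 pitch 0.501
top handle [([293.6, 221.7], 0.65)]
top pulley_top [([285.2, 246.2], 0.9)]
scene handle [([260.8, 153.3], 0.88)]
scene pulley_top []
[[285.07807216 248.85958096]
 [284.95152523 249.11764888]]
```

View pics/f9.png

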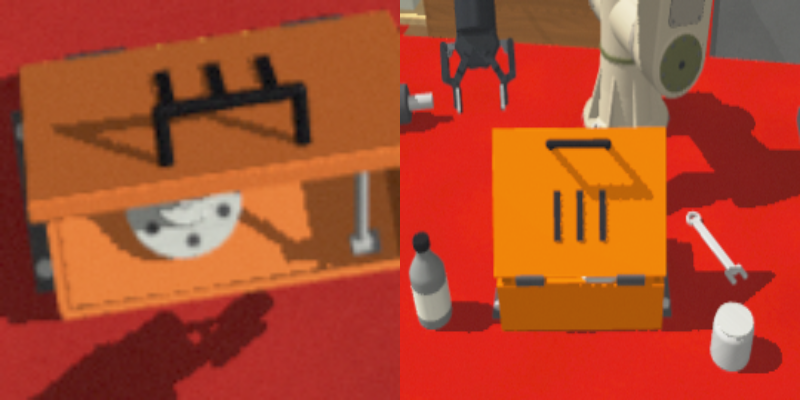

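The cover stands propped with the rod in its catch. The pulley came down about 11.5 mm under its own weight in the gripper and was then released. The spanner, bottle and tin have not moved, and the arm is clear.

```bash
python3 -c "
from h import *
print(ticket.hand_in())"
```

```text
the job is handed in; nothing more can be done
None
```

I handed the job in at about 32 s: the cover is propped open on its rod and the pulley is turned onto its key. It came down about 11.5 of its 12 mm before I let go, and I did not confirm the last bit with a camera. The spanner, bottle and tin were not touched.

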